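# Put up the folding side shelf and stand the large weight on it

### The arm

A 6-joint arm with a two-finger parallel gripper is mounted at the origin on a cart in front of the work surface, level with it; the furniture and walls round the work are solid. World frame = base frame: x ahead of the robot, y to its left, z up, the work surface at z = 0. Lengths are in m, angles in rad, forces in N, time in s.
With the tool pointing down it reaches from about 0.375 to 0.975 m from the base axis. Payload 3.8 kg.
Tool frame: the origin (TCP) lies where the fingers leave the gripper's body, on its centre line; the fingertips stand 73 mm ahead of it and the grasp point (between the pads) lies 54 mm ahead of it; z points along the fingers, y is the line along which they close (so a half turn about z gives the same grasp; the last joint's range is limited). The gripper opens to 85 mm and grips with 20 to 120 N. Pads are 22 mm wide; open, the fingers measure 114 mm over their backs; the gripper's body (76 mm by 85 mm) begins 54 mm behind the grasp point. The pads swing forward as they close: fully open they stand 13 mm farther back than shut.
Start: joints at [-1.217, 0.264, 1.604, -0, 1.274, -0.037], TCP at [0.257, -0.624, 0.304] pointing down, gripper open.
Joint ranges: [-2.63, 2.63], [-0.94, 2.18], [0.31, 2.57], [-1.31, 4.45], [0, 2.66], [-2.55, 2.55]. Speed limits (rad/s): [2.57, 2.57, 3.14, 3.14, 3.14, 3.14].

### API

Orientations are given as a rotation vector (axis times angle).
In Python, from workcell import read_state, viewer, bot gives the robot as it stands.
- The arm moves only by the tool jog_arm, never from a script. Its argument "increments" is a list that holds one entry, the list of rows, each a list of 7 numbers: the shift along the tool's x, y, z in units of 30 mm (1.0 is 30 mm), then the turn, a rotation vector about the tool's x, y, z in units of 6 degrees (1.0 is 6 degrees), then the opening, from -1 (shut) to 1 (fully open). A call has exactly 5 rows; each row shifts and turns the commanded pose from where the row before left it, along the tool's axes as they then stand; what a row does not reach is not made up. A row lasts 1/12 s, in which the tool goes at most 41.7 mm and 7.16 degrees, less where a joint would pass 70% of its speed; a pose out of reach is approached as far as the arm can. A call is refused whole if a number of a shift passes 1 or a number of a turn 1, either way. A call with a gripper value outside its range is refused whole. The fingers move at their own pace and stop on an object; "force" is the grip in N (left out, the last holds). Time passes only in rows, so rows that do not move let the fingers close, or fill a call up. It gives the time, the measured TCP pose, the force, the opening and the grip force at its end, in the units of the state.
- read_state(): the state, without advancing time (a new reading comes with each control period).
- viewer.read_camera(name): name is "scene" or "top" or "wrist"; returns (picture, depth): 384x512x3 uint8, blue, green, red; 384x512 float32, m along the optical axis (not along the pixel's ray), 0 where there is no reading.
- viewer.camera_params(name): a dict with "fx", "fy", "cx", "cy" (pixels), "R" (3x3) and "t" (3): a world point X has camera coordinates R X + t; the wrist camera has in their place "hand_eye" (4x4, takes a point from camera to tool coordinates, whose origin is the TCP and whose axes are the flange's). Camera axes: x right, y down, z forward; pixel columns grow to the right and rows downward; lengths in m; the calibration is good to about 2 mm. A picture is of the moment at which its call begins: read the wrist's pose just before it. camera_params takes no time and is no camera call.
- bot.finish_job(): hands the job in; it is judged then, once.
The state is a dict: "time": time; "q": joint angles; "joint_vel": joint speeds; "joint_torque": joint torques, N m; "tool_pos": TCP position; "tcp_rot": TCP orientation; "wrist_force": force on the tool from outside, world axes, zero at the start; "torque": the same for the moment, N m; "width": opening from 0.0 (shut) to 1.0 (fully open); "grip_force": force on a finger pad.
Only numpy, scipy, OpenCV 4.12 (cv2) and the standard library are available. Lean on these libraries where they do the work, as an engineer would, in place of code of your own. Each camera call takes 0.05 s, during which the arm holds its last target. There are 200 camera calls.

### The job

Put up the folding shelf beside the bag sealer: swing its steel brace out until it clicks fully home in its end stop, then fold the shelf board down so that it lies level on the brace. Then take the larger of the two bench weights and stand it upright on the middle of the board, set down rather than dropped; do not push the other loose things on the table about.

Things in the scene. Friction and masses are not known exactly. Their poses are not given: they have to be found in the camera images.
- side_shelf: folding shelf stand fixed on the table, grey steel: base plate 150 x 262 x 8 mm, two posts 22 mm wide, 134 high at y = +-119, x = 0, low rail (z 19 to 41) between. Origin on the table midway between the posts, below the board's hinge line (x = 0, z = 125). x points to the back, y left, z up; the board folds down to the -x side. A detent housing stands at x = -48, y = -72 to -96, up to z = 108
- brace (a joint): angle of the brace, a flat steel bar 12 mm thick, 24 high (z 88 to 112 over the table), 120 long from its upright pivot. 0: folded, along +y of side_shelf; grows counterclockwise from above; 1.571: end stop, along -x. Starts at 0 to 0.12. Turns easily and stays where left; from 1.05 rad a sprung ball resists (5 N at 100 mm from the pivot); past 1.3 it snaps home to about 1.55 and is held
- brace_pivot (a point): on the brace's pivot line (x = -48, y = -40 mm in side_shelf), at mid-height of the bar, 100 mm over the table. The folded bar lies 36 mm in front of the upright board's front face, so it must be reached from the front with the tool leaning back 30 to 45 degrees (fingers pointing down and to +x of side_shelf), e.g. with closed fingers put behind the bar, in that gap
- brace_pad (a point): top of the round rubber pad (26 mm across, rising 6.5 mm above the bar, 118.5 mm above the table), 110 mm from the brace's pivot, on which the board comes to lie
- shelf_leaf (a joint): angle of the board, a plain aluminium plate 12 mm thick, 200 wide, from 10 to 180 mm from its hinge line. 0: upright above the hinge; grows as it folds to -x of side_shelf; 1.571: level on the pad of the swung-out brace (top face 131 mm over the table); without brace it sags to 1.75. Stiff hinge: about 3 N near the free edge; stays where left when empty. Starts at 0.05 to 0.25
- shelf_mid (a point): middle of the face of the board that is on top when it is level, 95 mm from the hinge line.
- shelf_edge (a point): middle of the free edge of the board, 180 mm from the hinge line, in the middle of its thickness.
- weight_500: the larger bench weight: an upright cylinder 39 mm across and 45 mm high with a round knob 25 mm across above it, 62 mm high in all, 0.5 kg. Origin at the centre of its underside, z up.
- weight_200: the smaller bench weight of the same shape, 29 mm across, 46 mm high; to be left where it stands. Origin at the centre of its underside.
- tally_counter: round tally counter 47 mm across, 18 mm high, to be left where it lies. Origin at its underside.
- marker_black: marker pen, 139 mm long, to be left where it lies.
- tape_brown: roll of tape 112 mm across, 48 mm high, to be left where it lies.
- screwdriver: screwdriver 190 mm long, to be left where it lies.
Things that resemble listed ones, but are neither listed nor needed, are in the scene too. Leave any red or yellow look-alike of the weight_500 alone.

How it is judged:
By the outcome, as a careful person would: the job done as asked, in the order asked, and still so for the second after the job is handed in, with the robot touching nothing.
It also fails if it takes over 72 s, if anything falls off the work surface, if the arm or the gripper's body presses on something with over 40 N, if the wrist force passes 120 N, or if a joint passes its speed limit or range.

## Working session

There is one attempt and no reset: what is moved stays moved. The work goes in short steps, Python scripts to look and compute and a tool call to move; the robot and the scene stay as the last step left them, time stands still between calls to the robot, and variables do not carry over. Pictures are saved under pics/ and viewed, at most 10 in all, crops included, and the job is handed in when it is done.

Besides the shell and the picture viewer there is one more tool, called after "Emit:" by a JSON object that holds its "method" and its "body". jog_arm: Moves the arm, as the interface text tells. Its arguments: {"type":"object","properties":{"increments":{"type":"array","items":{"type":"array","items":{"type":"array","items":{"type":"number"}}}},"force":{"type":"number"}},"required":["increments"]}

```bash
ls; mkdir -p pics; python3 - <<'E'
from workcell import read_state, viewer, bot
import cv2, numpy as np
for n in ("scene","top"):
    im,d=viewer.read_camera(n); cv2.imwrite(f"pics/{n}0.png",im); np.save(f"{n}0.npy",d)
    p=viewer.camera_params(n); R=np.array(p["R"]);print(n,p["fx"],p["fy"],p["cx"],p["cy"],(-R.T@np.array(p["t"])).round(3),R.round(3).tolist())
print(viewer.camera_params("wrist"))
print(read_state())
E
```

```text
pics
scene 416.88727393907175 416.88727393907175 247.8844893271467 195.22720457245327 [-0.226 -0.836  1.389] [[0.743, -0.67, -0.01], [-0.487, -0.53, -0.694], [0.46, 0.521, -0.719]]
top 404.7878675449031 404.7878675449031 259.56128471167534 188.44019691714993 [0.295 0.038 1.413] [[0.014, -1.0, 0.01], [-0.982, -0.015, -0.189], [0.189, -0.007, -0.982]]
{'fx': 303.47442155368117, 'fy': 303.47442155368117, 'cx': 253.18894090921103, 'cy': 186.64922173739507, 'hand_eye': array([[-8.03374309e-04, -9.66184706e-01, -2.57849702e-01,
         6.57165979e-02],
       [ 9.99999591e-01, -8.83033642e-04,  1.93134291e-04,
         1.56717298e-04],
       [-4.14293360e-04, -2.57849442e-01,  9.66185020e-01,
        -6.90512572e-02],
       [ 0.00000000e+00,  0.00000000e+00,  0.00000000e+00,
         1.00000000e+00]])}
{'time': 0.1, 'q': array([-1.21689544e+00,  2.64670940e-01,  1.60525108e+00, -1.27781674e-05,
        1.27373084e+00, -3.69071674e-02]), 'joint_vel': array([ 0.00048508, -0.00188475, -0.00379769, -0.00024106,  0.00089604,
       -0.0003271 ]), 'joint_torque': array([ 2.58159398e-04, -5.16707754e+01, -3.68589771e+01, -5.64413881e-05,
        6.26260051e-03, -3.95627842e-05]), 'tool_pos': array([ 0.25693948, -0.62361508,  0.30268366]), 'tcp_rot': array([-3.07981099e+00, -6.09591856e-01,  5.29380032e-04]), 'wrist_force': array([ 0.08418535,  0.18918934, -0.13788229]), 'torque': array([-0.01948409,  0.06448202,  0.01112929]), 'grip_force': 0.0, 'width': 1.0010523431460723}
```

View pics/scene0.png

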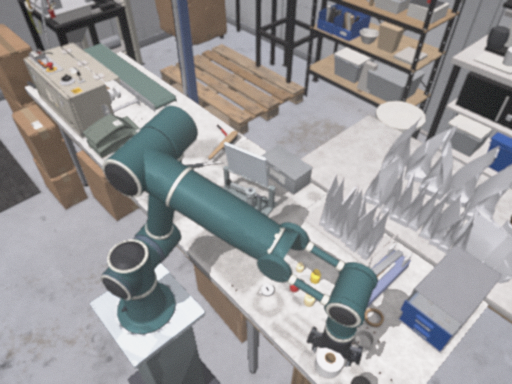

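View pics/top0.png

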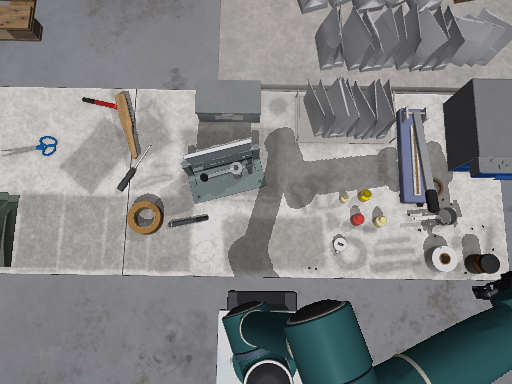

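The top view shows the shelf stand at about (222,168), with its pad at (237,168). Weight candidates are brass (344,198), brass (381,221), yellow (365,195) and red (358,219). The tally counter is at (340,243), the tape at (145,217) and the marker at (188,220). Next I take a close crop and measure.

```bash
cat > h.py <<'E'
from workcell import read_state, viewer, bot
import cv2, numpy as np
from scipy.spatial.transform import Rotation as Ro
def cam(n):
    p=viewer.camera_params(n); return p,np.array(p["R"]),np.array(p["t"])
def plane(n,u,v,z):
    p,R,t=cam(n); c=-R.T@t; d=R.T@np.array([(u-p["cx"])/p["fx"],(v-p["cy"])/p["fy"],1]); return c+d*(z-c[2])/d[2]
def cloud(n,d):
    p,R,t=cam(n); v,u=np.mgrid[:d.shape[0],:d.shape[1]]
    X=np.stack([(u-p["cx"])/p["fx"]*d,(v-p["cy"])/p["fy"]*d,d],-1); X=(X-t)@R; X[d==0]=np.nan; return X
def wcloud(d,s):
    p=viewer.camera_params("wrist"); H=np.array(p["hand_eye"]); v,u=np.mgrid[:d.shape[0],:d.shape[1]]
    X=np.stack([(u-p["cx"])/p["fx"]*d,(v-p["cy"])/p["fy"]*d,d],-1)@H[:3,:3].T+H[:3,3]
    X=X@Ro.from_rotvec(s["tcp_rot"]).as_matrix().T+s["tool_pos"]; X[d==0]=np.nan; return X
E
python3 - <<'E'
from h import *
im=cv2.imread("pics/top0.png"); d=np.load("top0.npy"); X=cloud("top",d)
a=cv2.resize(im[130:210,170:270],(400,320),interpolation=cv2.INTER_CUBIC)
b=cv2.resize(im[180:260,325:425],(400,320),interpolation=cv2.INTER_CUBIC)
cv2.imwrite("pics/crop1.png",np.hstack([a,b]))
for n,u,v in [("b1",344,198),("y",365,195),("r",358,219),("b2",381,221),("pad",237,168),("piv",204,177)]: print(n,X[v,u].round(3),plane("top",u,v,.055).round(3))
print("table z",np.nanmedian(X[230:260,60:110,2]))
# board points: high
m=(X[...,2]>0.15)&(X[...,2]<0.35)&(X[...,0]>.45)&(X[...,0]<.9)&(X[...,1]>-.05)&(X[...,1]<.35)
P=X[m]; print(len(P),P.min(0),P.max(0))
for z in np.arange(.15,.33,.02):
    q=P[(abs(P[:,2]-z)<.01)]
    if len(q)>10:
        c=q.mean(0);w,V=np.linalg.eigh(np.cov((q-c)[:,:2].T)); print(z.round(2),len(q),c.round(3),V[:,1].round(3),np.sqrt(w).round(3))
E
```

```text
b1 [ 0.53  -0.262  0.045] [ 0.528 -0.26   0.055]
y [ 0.538 -0.33   0.063] [ 0.54  -0.332  0.055]
r [ 0.457 -0.305  0.058] [ 0.457 -0.305  0.055]
b2 [ 0.451 -0.381  0.063] [ 0.452 -0.383  0.055]
pad [0.613 0.104 0.115] [0.628 0.107 0.055]
piv [0.58  0.211 0.12 ] [0.594 0.219 0.055]
table z 0.0003853211217253464
730 [0.59369162 0.05637043 0.15102037] [0.66614015 0.2499949  0.30841813]
0.15 22 [0.64  0.157 0.155] [-0.265  0.964] [0.001 0.052]
0.17 54 [0.637 0.159 0.17 ] [-0.268  0.963] [0.001 0.057]
0.19 51 [0.636 0.15  0.191] [-0.267  0.964] [0.001 0.057]
0.21 58 [0.632 0.157 0.21 ] [-0.268  0.963] [0.001 0.058]
0.23 60 [0.629 0.154 0.23 ] [-0.265  0.964] [0.001 0.058]
0.25 65 [0.626 0.154 0.25 ] [-0.266  0.964] [0.001 0.056]
0.27 65 [0.623 0.151 0.271] [-0.268  0.963] [0.001 0.057]
0.29 106 [0.621 0.154 0.293] [-0.263  0.965] [0.003 0.057]
0.31 249 [0.624 0.152 0.303] [-0.266  0.964] [0.003 0.058]
```

View pics/crop1.png

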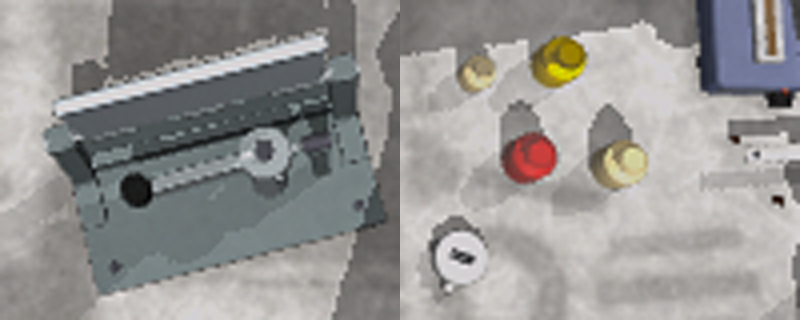

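The crop confirms the shelf layout: white pivot at (237,168), black pad at (204,177), board upright at the back. Brass at (381,221) reads 63 mm high, so it is weight_500. Brass at (344,198) reads 45 mm, so it is weight_200. The red and yellow ones are the look-alikes. I'll plan the first move to a viewpoint in front of the shelf.

```bash
cat >> h.py <<'E'
def rows(pos,rot,stages,g):
    """stages: list of (target pos, target R, n rows[, rotvec in world to force path])"""
    p=np.array(pos,float); R=rot; out=[]
    for st in stages:
        tp,tR,n=np.array(st[0],float),st[1],st[2]
        for i in range(n):
            k=n-i
            w=(R.inv()*tR).as_rotvec()/k if len(st)<4 else R.inv().apply(np.array(st[3])/n)
            s=R.inv().apply((tp-p)/k)
            r=np.r_[np.round(s/.03,2),np.round(np.degrees(w)/6,2)]
            p=p+R.apply(r[:3]*.03); R=R*Ro.from_rotvec(np.radians(r[3:]*6)); out.append(list(r+0.)+[g])
    assert np.abs(np.array(out)[:,:6]).max()<=1, np.abs(np.array(out)).max(0)
    while len(out)%5: out.append([0]*6+[g])
    for i in range(0,len(out),5): print(str([[ [float('%g'%x) for x in r] for r in out[i:i+5]]]).replace(' ',''))
    print("end",p.round(4),(R.inv()*tR).magnitude())
def pose(lean,yaw):
    """tool y horizontal, tool z = down leaning outward along yaw by lean (deg); tool x toward the robot"""
    c,s=np.cos(np.radians(yaw)),np.sin(np.radians(yaw)); a=np.radians(lean)
    z=np.array([np.sin(a)*c,np.sin(a)*s,-np.cos(a)]); x=np.array([-np.cos(a)*c,-np.cos(a)*s,-np.sin(a)])
    return Ro.from_matrix(np.c_[x,np.cross(z,x),z])
def now():
    s=read_state(); return s["tool_pos"],Ro.from_rotvec(s["tcp_rot"])
E
python3 - <<'E'
from h import *
p,R=now()
T=pose(0,15.5); 
h0=np.degrees(np.arctan2(*R.as_matrix()[1::-1,0])); h1=np.degrees(np.arctan2(*T.as_matrix()[1::-1,0]))%360
print(h0,h1,len([1]))
rows(p,R,[([.50,.115,.34],T,30,np.array([0,0,np.radians(h1-h0)]))],-1)
E
```

```text
22.391863611640854 195.5 1
[[[0.56,-0.66,-0.04,0.0,0.0,-0.96,-1.0],[0.63,-0.6,-0.04,0.0,0.0,-0.96,-1.0],[0.68,-0.53,-0.04,0.0,0.0,-0.96,-1.0],[0.73,-0.46,-0.04,0.0,0.0,-0.96,-1.0],[0.77,-0.38,-0.04,0.0,0.0,-0.96,-1.0]]]
[[[0.81,-0.3,-0.04,0.0,0.0,-0.96,-1.0],[0.84,-0.22,-0.04,0.0,0.0,-0.96,-1.0],[0.85,-0.14,-0.04,0.0,0.0,-0.96,-1.0],[0.86,-0.05,-0.04,0.0,0.0,-0.96,-1.0],[0.86,0.04,-0.04,0.0,0.0,-0.96,-1.0]]]
[[[0.86,0.12,-0.04,0.0,0.0,-0.96,-1.0],[0.84,0.21,-0.04,0.0,0.0,-0.96,-1.0],[0.81,0.29,-0.04,0.0,0.0,-0.96,-1.0],[0.78,0.37,-0.04,0.0,0.0,-0.96,-1.0],[0.74,0.45,-0.04,0.0,0.0,-0.96,-1.0]]]
[[[0.69,0.52,-0.04,0.0,0.0,-0.96,-1.0],[0.63,0.59,-0.04,0.0,0.0,-0.96,-1.0],[0.57,0.65,-0.04,0.0,0.0,-0.96,-1.0],[0.5,0.7,-0.04,0.0,0.0,-0.96,-1.0],[0.43,0.75,-0.04,0.0,0.0,-0.96,-1.0]]]
[[[0.36,0.79,-0.04,0.0,0.0,-0.96,-1.0],[0.27,0.82,-0.04,0.0,0.0,-0.96,-1.0],[0.19,0.84,-0.04,0.0,0.0,-0.96,-1.0],[0.11,0.86,-0.04,0.0,0.0,-0.96,-1.0],[0.02,0.86,-0.04,0.0,0.0,-0.96,-1.0]]]
[[[-0.07,0.86,-0.04,0.0,0.0,-0.96,-1.0],[-0.16,0.85,-0.04,0.0,0.0,-0.96,-1.0],[-0.24,0.83,-0.04,0.0,0.0,-0.96,-1.0],[-0.32,0.81,-0.04,0.0,0.0,-0.96,-1.0],[-0.4,0.76,-0.04,0.0,0.0,-0.96,-1.0]]]
end [0.5    0.1149 0.3399] 0.005759053358899625
```

Emit:
{"method": "jog_arm", "body": {"increments": [[[0.56,-0.66,-0.04,0,0,-0.96,-1],[0.63,-0.6,-0.04,0,0,-0.96,-1],[0.68,-0.53,-0.04,0,0,-0.96,-1],[0.73,-0.46,-0.04,0,0,-0.96,-1],[0.77,-0.38,-0.04,0,0,-0.96,-1]]]}}

```text
time: 0.52
tool_pos: [0.2975, -0.4995, 0.3091]
tcp_rot: [-2.829, -1.363, -0.0]
wrist_force: [-0.1, 0.3, 0.8]
width: 0.295
grip_force: 0.0
```

Emit:
{"method": "jog_arm", "body": {"increments": [[[0.81,-0.3,-0.04,0,0,-0.96,-1],[0.84,-0.22,-0.04,0,0,-0.96,-1],[0.85,-0.14,-0.04,0,0,-0.96,-1],[0.86,-0.05,-0.04,0,0,-0.96,-1],[0.86,0.04,-0.04,0,0,-0.96,-1]]]}}

```text
time: 0.93
tool_pos: [0.3381, -0.3765, 0.3154]
tcp_rot: [-2.401, -2.024, -0.0]
wrist_force: [-0.8, 0.5, 0.4]
width: 0.001
grip_force: 0.0
```

Emit:
{"method": "jog_arm", "body": {"increments": [[[0.86,0.12,-0.04,0,0,-0.96,-1],[0.84,0.21,-0.04,0,0,-0.96,-1],[0.81,0.29,-0.04,0,0,-0.96,-1],[0.78,0.37,-0.04,0,0,-0.96,-1],[0.74,0.45,-0.04,0,0,-0.96,-1]]]}}

```text
time: 1.35
tool_pos: [0.3784, -0.2534, 0.3215]
tcp_rot: [-1.823, -2.558, -0.0]
wrist_force: [1.5, 0.0, 0.2]
width: -0.003
grip_force: 0.0
```

Emit:
{"method": "jog_arm", "body": {"increments": [[[0.69,0.52,-0.04,0,0,-0.96,-1],[0.63,0.59,-0.04,0,0,-0.96,-1],[0.57,0.65,-0.04,0,0,-0.96,-1],[0.5,0.7,-0.04,0,0,-0.96,-1],[0.43,0.75,-0.04,0,0,-0.96,-1]]]}}

```text
time: 1.77
tool_pos: [0.4193, -0.1306, 0.3276]
tcp_rot: [-1.129, -2.931, -0.0]
wrist_force: [-0.2, 0.0, -0.2]
width: 0.002
grip_force: 0.0
```

Emit:
{"method": "jog_arm", "body": {"increments": [[[0.36,0.79,-0.04,0,0,-0.96,-1],[0.27,0.82,-0.04,0,0,-0.96,-1],[0.19,0.84,-0.04,0,0,-0.96,-1],[0.11,0.86,-0.04,0,0,-0.96,-1],[0.02,0.86,-0.04,0,0,-0.96,-1]]]}}

```text
time: 2.18
tool_pos: [0.4595, -0.0074, 0.3336]
tcp_rot: [-0.364, -3.12, 0.0]
wrist_force: [-0.1, -0.8, -0.4]
width: 0.002
grip_force: 0.0
```

Emit:
{"method": "jog_arm", "body": {"increments": [[[-0.07,0.86,-0.04,0,0,-0.96,-1],[-0.16,0.85,-0.04,0,0,-0.96,-1],[-0.24,0.83,-0.04,0,0,-0.96,-1],[-0.32,0.81,-0.04,0,0,-0.96,-1],[-0.4,0.76,-0.04,0,0,-0.96,-1]]]}}

```text
time: 2.6
tool_pos: [0.5001, 0.1157, 0.3394]
tcp_rot: [0.423, -3.112, 0.0]
wrist_force: [-0.1, -1.2, 0.3]
width: -0.003
grip_force: 0.0
```

```bash
python3 - <<'E'
from h import *
s=read_state(); im,d=viewer.read_camera("wrist"); cv2.imwrite("pics/w1.png",im); X=wcloud(d,s); np.save("w1.npy",X)
print(s["q"].round(3))
# brace top points: z .108-.121
m=(X[...,2]>.105)&(X[...,2]<.123)
P=X[m];print(len(P),P.min(0).round(3),P.max(0).round(3))
hs=cv2.cvtColor(im,cv2.COLOR_BGR2HSV)
k=m&(hs[...,2]<60)
if k.sum()>20:
    v,u=np.nonzero(k);print("pad",u.mean(),v.mean(),X[k].mean(0).round(4),k.sum(),np.ptp(X[k],0))
E
```

```text
[ 0.179 -0.066  1.899 -0.     1.309 -1.662]
673 [0.568 0.051 0.105] [0.687 0.263 0.123]
pad 300.3512396694215 268.61570247933884 [0.5891 0.1925 0.1139] 242 [0.1162492  0.21230929 0.01773005]
```

View pics/w1.png

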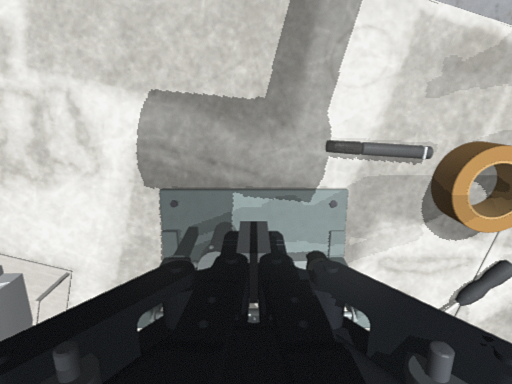

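The wrist view shows the base plate's front edge from (160,190) to (347,190), with the gripper hiding the rest. I'll use those corners, plus pad and pivot from the two fixed cameras, to fix the stand's pose.

```bash
python3 - <<'E'
from h import *
s=read_state(); p=viewer.camera_params("wrist");H=np.array(p["hand_eye"]);Rt=Ro.from_rotvec(s["tcp_rot"]).as_matrix()
im=cv2.imread("pics/w1.png"); hs=cv2.cvtColor(im,cv2.COLOR_BGR2HSV).astype(int); b=im.astype(int)
m=((b[...,0]-b[...,2])>8)&(np.arange(384)[:,None]<262)&(np.arange(384)[:,None]>170)
m=cv2.morphologyEx(m.astype(np.uint8),cv2.MORPH_OPEN,np.ones((3,3)))
n,l,st,c=cv2.connectedComponentsWithStats(m); i=[j for j in range(1,n) if st[j,4]>300]
v,u=np.nonzero(np.isin(l,i)); print(u.min(),u.max(),v.min())
def wp(u,v,z):
    d=Rt@H[:3,:3]@np.array([(u-p["cx"])/p["fx"],(v-p["cy"])/p["fy"],1]); o=Rt@H[:3,3]+s["tool_pos"]; return o+d*(z-o[2])/d[2]
cs=[]
for uu in (u.min()+4,u.max()-4):
    k=u==uu; vv=v[k].min(); cs.append(wp(uu+(-4 if uu<250 else 4),vv,.008)); print(uu,vv,cs[-1].round(4))
a,bb=cs; e=bb-a; print("width",np.linalg.norm(e),"yaw",np.degrees(np.arctan2(-e[0],e[1])), "mid",((a+bb)/2).round(4))
ya=np.arctan2(-e[0],e[1]); print("O",((a+bb)/2+.075*np.array([np.cos(ya),np.sin(ya),0])).round(4))
im,d=viewer.read_camera("top"); cv2.imwrite("pics/top1.png",im); np.save("top1.npy",d); X=cloud("top",d)
t=cv2.imread("pics/top0.png"); g=cv2.cvtColor(t,cv2.COLOR_BGR2GRAY)
k=g[165:190,190:216]<60; v,u=np.nonzero(k); print("pad px",u.mean()+190,v.mean()+165,k.sum(),plane("top",u.mean()+190,v.mean()+165,.1185).round(4))
E
```

```text
160 346 190
164 191 [0.5835 0.0105 0.008 ]
342 190 [0.5129 0.2558 0.008 ]
width 0.25525106988487994 yaw 16.06053392006087 mid [0.5482 0.1332 0.008 ]
O [0.6203 0.1539 0.008 ]
pad px 202.27956989247312 173.80645161290323 93 [0.5907 0.2169 0.1185]
```

```bash
cat >> h.py <<'E'
O=np.array([.648,.158,0]); YAW=15.5
def S(x,y,z):
    c,s=np.cos(np.radians(YAW)),np.sin(np.radians(YAW)); x,y,z=x/1e3,y/1e3,z/1e3
    return O+np.array([c*x-s*y,s*x+c*y,z])
def toS(P):
    c,s=np.cos(np.radians(YAW)),np.sin(np.radians(YAW)); d=np.array(P)-O; return np.array([c*d[0]+s*d[1],-s*d[0]+c*d[1],d[2]])*1e3
E
python3 - <<'E'
from h import *
R0=pose(40,YAW); z=R0.as_matrix()[:,2]
tcp=lambda *a: S(*a)-.073*z
p,R=now()
ins=tcp(-14,35,102); pre=ins-.07*z
print(pre,ins, toS([.613,.104,.1]), toS([.580,.211,.118]))
rows(p,R,[(pre,R0,10),(ins,R0,5)],-1)
E
```

```text
[0.53658024 0.16342154 0.21154436] [0.57993892 0.17544597 0.15792124] [-48.15793817 -42.68270131 100.        ] [-51.36323689  69.24462359 118.        ]
[[[-0.16,0.12,0.43,0.0,-0.67,0.0,-1.0],[-0.13,0.12,0.44,0.0,-0.67,0.0,-1.0],[-0.09,0.11,0.44,0.0,-0.67,0.0,-1.0],[-0.06,0.12,0.45,0.0,-0.67,0.0,-1.0],[-0.03,0.11,0.45,0.0,-0.66,0.0,-1.0]]]
[[[0.0,0.12,0.45,0.0,-0.67,0.0,-1.0],[0.03,0.11,0.45,0.0,-0.66,0.0,-1.0],[0.06,0.12,0.45,0.0,-0.67,0.0,-1.0],[0.09,0.11,0.45,0.0,-0.66,0.0,-1.0],[0.13,0.12,0.44,0.01,-0.67,-0.01,-1.0]]]
[[[0.0,0.0,0.47,0.0,0.0,0.0,-1.0],[0.0,0.0,0.47,0.0,0.0,0.0,-1.0],[0.0,0.0,0.46,0.0,0.0,0.0,-1.0],[0.0,0.0,0.47,0.0,0.0,0.0,-1.0],[0.0,0.0,0.46,0.0,0.0,0.0,-1.0]]]
end [0.5799 0.1755 0.158 ] 0.0004901345579463254
```

Emit:
{"method": "jog_arm", "body": {"increments": [[[-0.16,0.12,0.43,0,-0.67,0,-1],[-0.13,0.12,0.44,0,-0.67,0,-1],[-0.09,0.11,0.44,0,-0.67,0,-1],[-0.06,0.12,0.45,0,-0.67,0,-1],[-0.03,0.11,0.45,0,-0.66,0,-1]]]}}

```text
time: 3.12
tool_pos: [0.5178, 0.1368, 0.2751]
tcp_rot: [-0.367, 2.767, 0.065]
wrist_force: [0.2, -0.2, -0.6]
width: 0.004
grip_force: 0.0
```

Emit:
{"method": "jog_arm", "body": {"increments": [[[0,0.12,0.45,0,-0.67,0,-1],[0.03,0.11,0.45,0,-0.66,0,-1],[0.06,0.12,0.45,0,-0.67,0,-1],[0.09,0.11,0.45,0,-0.66,0,-1],[0.13,0.12,0.44,0,-0.67,0,-1]]]}}

```text
time: 3.53
tool_pos: [0.5359, 0.1596, 0.2114]
tcp_rot: [-0.321, 2.422, 0.118]
wrist_force: [0.3, 0.1, -0.5]
width: -0.001
grip_force: 0.0
```

```bash
python3 - <<'E'
from h import *
s=read_state(); im,d=viewer.read_camera("wrist")
im2,d2=viewer.read_camera("scene")
sc=cv2.resize(im2[130:210,200:300],(480,384),interpolation=cv2.INTER_CUBIC)
v=np.hstack([im,sc]);cv2.imwrite("pics/w2.png",cv2.resize(v,(796,308)))
print(s["tool_pos"],s["q"].round(2))
E
```

```text
[0.53587041 0.15956259 0.21143684] [ 0.24 -0.15  2.35  0.08  0.24 -1.67]
```

View pics/w2.png

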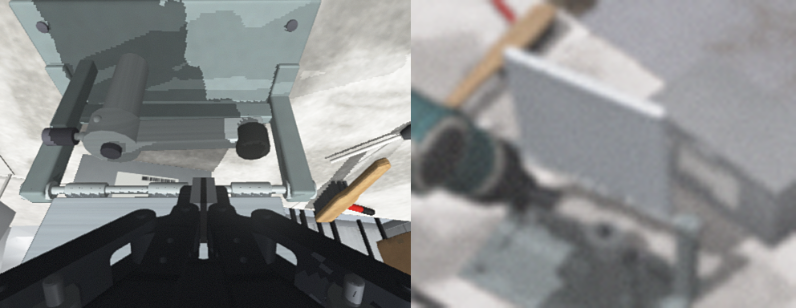

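The wrist view is clear. The bar runs from its pivot near (110,140) to the pad at (253,140), and the gap behind it up to the hinge rod at row 190 is free for the fingers. Next I plan the insertion and the swing, easing the lean off as the bar comes round.

```bash
python3 - <<'E'
from h import *
p,R=now()
def tp(a,*x): 
    Rr=pose(a,YAW); return S(*x)-.073*Rr.as_matrix()[:,2],Rr
st=[tp(40,-14,33,102)+(5,)]
N=15
for i in range(1,N+1):
    f=i/N*np.radians(86); k=i/N; a=40-32*k
    off=28.8+(20.5-28.8)*k
    x=-48-75*np.sin(f)+off*np.cos(f); y=-42+75*np.cos(f)+off*np.sin(f)
    st.append(tp(a,x,y,102-6*k)+(1,))
print(x,y)
rows(p,R,st,-1)
E
```

```text
-121.38729605773224 -16.318201438864207
[[[-0.06,0.01,0.46,-0.01,-0.02,-0.01,-1.0],[-0.05,0.01,0.46,-0.01,-0.02,-0.01,-1.0],[-0.05,0.01,0.46,0.0,-0.02,-0.01,-1.0],[-0.05,0.0,0.47,-0.01,-0.01,-0.01,-1.0],[-0.06,0.01,0.46,0.0,-0.02,-0.01,-1.0]]]
[[[0.26,0.08,-0.27,0.0,0.36,0.0,-1.0],[0.14,0.05,-0.16,0.0,0.35,0.0,-1.0],[0.15,0.02,-0.15,0.0,0.36,0.0,-1.0],[0.15,0.0,-0.15,0.0,0.35,0.0,-1.0],[0.15,-0.04,-0.13,0.0,0.36,0.0,-1.0]]]
[[[0.16,-0.07,-0.12,0.0,0.35,0.0,-1.0],[0.15,-0.09,-0.11,0.0,0.36,0.0,-1.0],[0.14,-0.13,-0.09,0.0,0.36,0.0,-1.0],[0.14,-0.15,-0.08,0.0,0.35,0.0,-1.0],[0.12,-0.17,-0.06,0.0,0.36,0.0,-1.0]]]
[[[0.1,-0.19,-0.05,0.0,0.35,0.0,-1.0],[0.08,-0.22,-0.04,0.0,0.36,0.0,-1.0],[0.06,-0.23,-0.02,0.0,0.35,0.0,-1.0],[0.04,-0.25,-0.01,0.0,0.36,0.0,-1.0],[0.01,-0.25,-0.01,0.0,0.35,0.0,-1.0]]]
end [0.5256 0.1073 0.1684] 0.0006665089281990335
```

Emit:
{"method": "jog_arm", "body": {"increments": [[[-0.06,0.01,0.46,0,-0.02,-0.01,-1],[-0.05,0.01,0.46,0,-0.02,-0.01,-1],[-0.05,0.01,0.46,0,-0.02,-0.01,-1],[-0.05,0,0.47,0,-0.02,-0.01,-1],[-0.06,0.01,0.46,0,-0.02,-0.01,-1]]]}}

```text
time: 4.05
tool_pos: [0.5864, 0.1746, 0.165]
tcp_rot: [-0.327, 2.415, 0.117]
wrist_force: [0.4, 0.4, -0.1]
width: 0.001
grip_force: 0.0
```

```bash
python3 - <<'E'
from h import *
s=read_state(); im,d=viewer.read_camera("wrist")
im2,d2=viewer.read_camera("scene")
sc=cv2.resize(im2[130:210,200:300],(480,384),interpolation=cv2.INTER_CUBIC)
v=np.hstack([im,sc]);cv2.imwrite("pics/w3.png",cv2.resize(v,(796,308)))
R=Ro.from_rotvec(s["tcp_rot"]); print(toS(s["tool_pos"]+.073*R.as_matrix()[:,2]),s["q"].round(2),s["wrist_force"])
E
```

```text
[ -7.48027178  32.17203088 109.55263339] [ 0.24  0.04  2.29  0.14  0.11 -1.73] [ 0.35273387  0.4261301  -0.09100613]
```

View pics/w3.png

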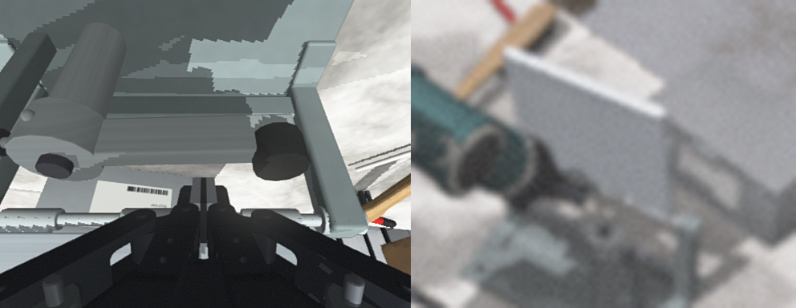

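The fingertips are behind the bar, with the bar left of the pad at (280,150). Near q5≈0 the arm stopped about 10 mm short of the target. I'll take less lean (33°), which moves away from that singular pose, and finish seating the tips.

```bash
python3 - <<'E'
from h import *
p,R=now()
def tp(a,*x): 
    Rr=pose(a,YAW); return S(*x)-.073*Rr.as_matrix()[:,2],Rr
rows(p,R,[tp(33,-17,32,100)+(5,)],-1)
E
```

```text
[[[0.02,0.0,0.01,-0.01,0.25,0.0,-1.0],[0.02,0.0,0.01,-0.01,0.25,0.0,-1.0],[0.02,-0.01,0.01,-0.01,0.25,0.0,-1.0],[0.02,0.0,0.0,0.0,0.25,0.0,-1.0],[0.01,-0.01,0.01,-0.01,0.24,0.0,-1.0]]]
end [0.5849 0.1736 0.1612] 0.0006014425125611228
```

Emit:
{"method": "jog_arm", "body": {"increments": [[[0.02,0,0.01,0,0.25,0,-1],[0.02,0,0.01,0,0.25,0,-1],[0.02,0,0.01,0,0.25,0,-1],[0.02,0,0,0,0.25,0,-1],[0.01,0,0.01,0,0.24,0,-1]]]}}

```text
time: 4.57
tool_pos: [0.5839, 0.174, 0.1631]
tcp_rot: [-0.345, 2.544, 0.097]
wrist_force: [0.4, -0.1, -0.3]
width: -0.001
grip_force: 0.0
```

```bash
python3 - <<'E'
from h import *
s=read_state();p,R=now()
print("tip",toS(p+.073*R.as_matrix()[:,2]),s["q"].round(2),s["wrist_force"])
def tp(a,*x): 
    Rr=pose(a,YAW); return S(*x)-.073*Rr.as_matrix()[:,2],Rr
st=[]
N=15
for i in range(1,N+1):
    f=i/N*np.radians(86); k=i/N; a=33-25*k
    off=26+(20.5-26)*k
    x=-48-75*np.sin(f)+off*np.cos(f); y=-42+75*np.cos(f)+off*np.sin(f)
    st.append(tp(a,x,y,100-4*k)+(1,))
rows(p,R,st,-1)
E
```

```text
tip [-17.63216189  32.19311407 101.94752276] [ 0.24  0.06  2.22  0.04  0.29 -1.63] [ 0.35665311 -0.07008614 -0.26874155]
[[[0.31,0.09,-0.16,-0.04,0.29,0.0,-1.0],[0.17,0.04,-0.14,0.0,0.28,0.0,-1.0],[0.17,0.02,-0.12,0.0,0.28,0.0,-1.0],[0.17,-0.01,-0.12,0.0,0.28,0.0,-1.0],[0.18,-0.04,-0.11,0.0,0.28,0.0,-1.0]]]
[[[0.18,-0.07,-0.11,0.0,0.27,0.0,-1.0],[0.16,-0.1,-0.09,0.0,0.28,0.0,-1.0],[0.16,-0.12,-0.08,0.0,0.28,0.0,-1.0],[0.15,-0.15,-0.06,0.0,0.28,0.0,-1.0],[0.14,-0.17,-0.06,0.0,0.27,0.0,-1.0]]]
[[[0.12,-0.19,-0.05,0.0,0.28,0.0,-1.0],[0.1,-0.21,-0.03,0.0,0.28,0.0,-1.0],[0.07,-0.23,-0.02,0.0,0.28,0.0,-1.0],[0.06,-0.24,-0.02,0.0,0.28,0.0,-1.0],[0.03,-0.25,-0.01,0.0,0.27,0.0,-1.0]]]
end [0.5255 0.107  0.1684] 0.000366360091466319
```

Emit:
{"method": "jog_arm", "body": {"increments": [[[0.31,0.09,-0.16,-0.04,0.29,0,-1],[0.17,0.04,-0.14,0,0.28,0,-1],[0.17,0.02,-0.12,0,0.28,0,-1],[0.17,-0.01,-0.12,0,0.28,0,-1],[0.18,-0.04,-0.11,0,0.28,0,-1]]]}}

```text
time: 4.98
tool_pos: [0.5491, 0.1675, 0.1657]
tcp_rot: [-0.366, 2.688, 0.08]
wrist_force: [1.6, -0.1, 1.3]
width: 0.001
grip_force: 0.6
```

Emit:
{"method": "jog_arm", "body": {"increments": [[[0.18,-0.07,-0.11,0,0.27,0,-1],[0.16,-0.1,-0.09,0,0.28,0,-1],[0.16,-0.12,-0.08,0,0.28,0,-1],[0.15,-0.15,-0.06,0,0.28,0,-1],[0.14,-0.17,-0.06,0,0.27,0,-1]]]}}

```text
time: 5.4
tool_pos: [0.5284, 0.1426, 0.168]
tcp_rot: [-0.385, 2.83, 0.055]
wrist_force: [1.8, 1.2, -0.1]
width: -0.003
grip_force: 0.5
```

Emit:
{"method": "jog_arm", "body": {"increments": [[[0.12,-0.19,-0.05,0,0.28,0,-1],[0.1,-0.21,-0.03,0,0.28,0,-1],[0.07,-0.23,-0.02,0,0.28,0,-1],[0.06,-0.24,-0.02,0,0.28,0,-1],[0.03,-0.25,-0.01,0,0.27,0,-1]]]}}

```text
time: 5.82
tool_pos: [0.5258, 0.1069, 0.1689]
tcp_rot: [-0.405, 2.974, 0.028]
wrist_force: [-0.0, 1.2, -0.4]
width: -0.004
grip_force: 0.5
```

```bash
python3 - <<'E'
from h import *
s=read_state(); im,d=viewer.read_camera("wrist");im2,d2=viewer.read_camera("top")
sc=cv2.resize(im2[130:210,170:270],(480,384),interpolation=cv2.INTER_CUBIC)
v=np.hstack([im,sc]);cv2.imwrite("pics/w4.png",cv2.resize(v,(796,308)))
R=Ro.from_rotvec(s["tcp_rot"]); print("tip",toS(s["tool_pos"]+.073*R.as_matrix()[:,2]),s["q"].round(2),s["wrist_force"])
E
```

```text
tip [-121.17957872  -16.60035725   96.64755483] [ 0.15  0.06  2.11  0.02  0.83 -1.71] [-0.02057954  1.22510182 -0.40687857]
```

View pics/w4.png

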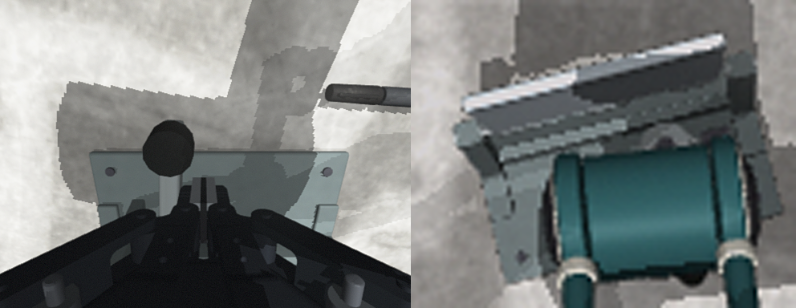

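```bash
cat >> h.py <<'E'
def wp(s,u,v,z):
    p=viewer.camera_params("wrist");H=np.array(p["hand_eye"]);Rt=Ro.from_rotvec(s["tcp_rot"]).as_matrix()
    d=Rt@H[:3,:3]@np.array([(u-p["cx"])/p["fx"],(v-p["cy"])/p["fy"],1]); o=Rt@H[:3,3]+s["tool_pos"]; return o+d*(z-o[2])/d[2]
def padangle(name="x"):
    s=read_state(); im,d=viewer.read_camera("wrist"); cv2.imwrite(f"pics/{name}.png",im)
    X=wcloud(d,s); m=(abs(X[...,2]-.1185)<.006)&(im.max(2)<70); m[230:]=0
    n,l,st,c=cv2.connectedComponentsWithStats(m.astype(np.uint8)); j=1+np.argmax(st[1:,4])
    P=toS(X[l==j].mean(0)); b=P-[-48,-41,0]
    print("pad",c[j].round(1),st[j],P.round(1),"r",np.hypot(*b[:2]).round(1),"angle",np.arctan2(-b[0],b[1]).round(3)); return P
E
python3 - <<'E'
from h import *
padangle("p1")
E
```

```text
pad [205.9 187.6] [ 174  156   65   63 3092] [-157.   -36.1  117.4] r 109.1 angle 1.526
```

The pad sits at (206,188), 109 mm from the pivot, at an angle of 1.526, so the bar has snapped home within measuring error. I'll give it a gentle press against the stop to confirm.

Emit:
{"method": "jog_arm", "body": {"increments": [[[0,-0.04,0,0,0,0,-1],[0,-0.04,0,0,0,0,-1],[0,-0.04,0,0,0,0,-1],[0,-0.04,0,0,0,0,-1],[0,0,0,0,0,0,-1]]]}}

```text
time: 6.38
tool_pos: [0.5264, 0.1028, 0.1667]
tcp_rot: [-0.406, 2.974, 0.029]
wrist_force: [0.6, 0.5, 0.7]
width: 0.002
grip_force: 0.2
```

Emit:
{"method": "jog_arm", "body": {"increments": [[[0,-0.04,0,0,0,0,-1],[0,-0.04,0,0,0,0,-1],[0,-0.03,0,0,0,0,-1],[0,0,0,0,0,0,-1],[0,0,0,0,0,0,-1]]]}}

```text
time: 6.8
tool_pos: [0.5269, 0.1014, 0.1666]
tcp_rot: [-0.405, 2.975, 0.034]
wrist_force: [-3.0, 9.3, 1.8]
width: -0.003
grip_force: 4.7
```

```bash
python3 - <<'E'
from h import *
padangle("p2"); print(read_state()["wrist_force"])
E
```

```text
pad [204.8 192. ] [ 172  161   66   63 3165] [-157.2  -41.1  117.3] r 109.2 angle 1.572
[-2.64272182  8.217941    2.11935895]
```

The bar meets a firm stop at about 9 N and the angle reads 1.572, so the brace is home. Next I back off, rise, go behind the board and sweep it down.

```bash
python3 - <<'E'
from h import *
p,R=now(); R0=pose(0,YAW)
def tp(*x): return S(*x)+[0,0,.073],R0
t0=toS(p+.073*R.as_matrix()[:,2]); print(t0)
b=p+S(0,15,0)-S(0,0,0)
rows(p,R,[(b,R,1),(tp(-125,-5,330)[0],R0,9),tp(10,-15,342)+(6,),tp(10,-15,264)+(4,)],-1)
E
```

```text
[-121.59799464  -21.90150692   94.37725037]
[[[0.0,0.5,0.0,0.0,0.0,0.0,-1.0],[-0.15,0.01,-0.86,0.0,0.15,0.0,-1.0],[-0.13,0.01,-0.87,0.0,0.15,0.0,-1.0],[-0.12,0.01,-0.87,0.01,0.15,0.0,-1.0],[-0.11,0.01,-0.87,0.0,0.15,0.0,-1.0]]]
[[[-0.09,0.01,-0.87,0.01,0.15,0.0,-1.0],[-0.08,0.01,-0.87,0.0,0.15,0.0,-1.0],[-0.07,0.01,-0.87,0.01,0.15,0.0,-1.0],[-0.05,0.01,-0.87,0.0,0.15,0.0,-1.0],[-0.04,0.01,-0.88,0.01,0.14,0.0,-1.0]]]
[[[-0.75,-0.06,-0.07,0.0,0.0,0.0,-1.0],[-0.75,-0.05,-0.07,0.0,0.0,0.0,-1.0],[-0.75,-0.06,-0.06,0.0,0.0,0.0,-1.0],[-0.75,-0.05,-0.07,0.0,0.0,0.0,-1.0],[-0.75,-0.06,-0.06,0.0,0.0,0.0,-1.0]]]
[[[-0.75,-0.05,-0.07,0.0,0.0,0.0,-1.0],[0.0,0.0,0.65,0.0,0.0,0.0,-1.0],[0.0,0.0,0.65,0.0,0.0,0.0,-1.0],[0.0,0.0,0.65,0.0,0.0,0.0,-1.0],[0.0,0.0,0.65,0.0,0.0,0.0,-1.0]]]
end [0.6617 0.1463 0.3371] 0.00044396829574556496
```

Emit:
{"method": "jog_arm", "body": {"increments": [[[0,0.5,0,0,0,0,-1],[-0.15,0.01,-0.86,0,0.15,0,-1],[-0.13,0.01,-0.87,0,0.15,0,-1],[-0.12,0.01,-0.87,0.01,0.15,0,-1],[-0.11,0.01,-0.87,0,0.15,0,-1]]]}}

```text
time: 7.27
tool_pos: [0.5259, 0.116, 0.2729]
tcp_rot: [-0.415, 3.037, 0.014]
wrist_force: [0.3, 0.6, 0.2]
width: 0.001
grip_force: 0.0
```

Emit:
{"method": "jog_arm", "body": {"increments": [[[-0.09,0.01,-0.87,0.01,0.15,0,-1],[-0.08,0.01,-0.87,0,0.15,0,-1],[-0.07,0.01,-0.87,0.01,0.15,0,-1],[-0.05,0.01,-0.87,0,0.15,0,-1],[-0.04,0.01,-0.88,0.01,0.14,0,-1]]]}}

```text
time: 7.68
tool_pos: [0.5292, 0.1186, 0.4043]
tcp_rot: [-0.424, 3.112, -0.007]
wrist_force: [0.9, 0.7, 0.2]
width: 0.001
grip_force: 0.0
```

Emit:
{"method": "jog_arm", "body": {"increments": [[[-0.75,-0.06,-0.07,0,0,0,-1],[-0.75,-0.05,-0.07,0,0,0,-1],[-0.75,-0.06,-0.06,0,0,0,-1],[-0.75,-0.05,-0.07,0,0,0,-1],[-0.75,-0.06,-0.06,0,0,0,-1]]]}}

```text
time: 8.1
tool_pos: [0.641, 0.1409, 0.4131]
tcp_rot: [-0.424, 3.111, -0.007]
wrist_force: [0.3, -0.6, 0.0]
width: 0.005
grip_force: 0.0
```

Emit:
{"method": "jog_arm", "body": {"increments": [[[-0.75,-0.05,-0.07,0,0,0,-1],[0,0,0.65,0,0,0,-1],[0,0,0.65,0,0,0,-1],[0,0,0.65,0,0,0,-1],[0,0,0.65,0,0,0,-1]]]}}

```text
time: 8.52
tool_pos: [0.6624, 0.145, 0.336]
tcp_rot: [-0.424, 3.111, -0.007]
wrist_force: [-0.2, -0.2, 0.2]
width: 0.002
grip_force: 0.0
```

```bash
python3 - <<'E'
from h import *
s=read_state();p,R=now(); R0=pose(0,YAW)
print(toS(p+.073*R.as_matrix()[:,2]),s["wrist_force"])
st=[]; N=25
for i in range(1,N+1):
    th=.10+(1.52-.10)*i/N; r=140
    x=r*-np.sin(th)+6*np.cos(th)+11; z=125+r*np.cos(th)+6*np.sin(th)
    st.append((S(x,-15,z)+[0,0,.073],R0,1))
rows(p,R,st,-1); print(x,z)
E
```

```text
[ 10.47388384 -16.67337271 263.02514082] [-0.2417532  -0.15665441  0.21632885]
[[[0.51,0.05,-0.04,-0.04,0.01,0.01,-1.0],[0.26,0.0,0.04,0.0,0.0,0.0,-1.0],[0.26,0.0,0.05,0.0,0.0,0.0,-1.0],[0.26,0.0,0.07,0.0,0.0,0.0,-1.0],[0.25,-0.01,0.08,0.0,0.0,0.0,-1.0]]]
[[[0.25,0.0,0.09,0.0,0.0,0.0,-1.0],[0.24,0.0,0.11,0.0,0.0,0.0,-1.0],[0.24,0.0,0.13,0.0,0.0,0.0,-1.0],[0.22,0.0,0.13,0.0,0.0,0.0,-1.0],[0.22,0.0,0.15,0.0,0.0,0.0,-1.0]]]
[[[0.21,0.0,0.16,0.0,0.0,0.0,-1.0],[0.21,0.0,0.18,0.0,0.0,0.0,-1.0],[0.19,0.0,0.18,0.0,0.0,0.0,-1.0],[0.18,0.0,0.2,0.0,0.0,0.0,-1.0],[0.17,0.0,0.2,0.0,0.0,0.0,-1.0]]]
[[[0.15,0.0,0.21,0.0,0.0,0.0,-1.0],[0.15,0.0,0.23,0.0,0.0,0.0,-1.0],[0.13,0.0,0.23,0.0,0.0,0.0,-1.0],[0.12,0.0,0.23,0.0,0.0,0.0,-1.0],[0.1,0.0,0.25,0.0,0.0,0.0,-1.0]]]
[[[0.09,0.0,0.25,0.0,0.0,0.0,-1.0],[0.08,0.0,0.25,0.0,0.0,0.0,-1.0],[0.06,0.0,0.26,0.0,0.0,0.0,-1.0],[0.05,0.0,0.26,0.0,0.0,0.0,-1.0],[0.03,0.0,0.26,0.0,0.0,0.0,-1.0]]]
end [0.5282 0.1091 0.2112] 0.00047556265642562004
-128.51477324698016 138.10068875455457
```

Emit:
{"method": "jog_arm", "body": {"increments": [[[0.51,0.05,-0.04,0,0,0,-1],[0.26,0,0.04,0,0,0,-1],[0.26,0,0.05,0,0,0,-1],[0.26,0,0.07,0,0,0,-1],[0.25,0,0.08,0,0,0,-1]]]}}

```text
time: 8.93
tool_pos: [0.6175, 0.1341, 0.3326]
tcp_rot: [-0.424, 3.108, -0.006]
wrist_force: [3.0, 1.5, -0.9]
width: -0.002
grip_force: 1.2
```

Emit:
{"method": "jog_arm", "body": {"increments": [[[0.25,0,0.09,0,0,0,-1],[0.24,0,0.11,0,0,0,-1],[0.24,0,0.13,0,0,0,-1],[0.22,0,0.13,0,0,0,-1],[0.22,0,0.15,0,0,0,-1]]]}}

```text
time: 9.35
tool_pos: [0.5827, 0.1245, 0.3131]
tcp_rot: [-0.424, 3.111, -0.006]
wrist_force: [0.9, 0.0, 1.6]
width: -0.004
grip_force: 1.0
```

Emit:
{"method": "jog_arm", "body": {"increments": [[[0.21,0,0.16,0,0,0,-1],[0.21,0,0.18,0,0,0,-1],[0.19,0,0.18,0,0,0,-1],[0.18,0,0.2,0,0,0,-1],[0.17,0,0.2,0,0,0,-1]]]}}

```text
time: 9.77
tool_pos: [0.555, 0.1168, 0.2844]
tcp_rot: [-0.424, 3.112, -0.006]
wrist_force: [-0.2, 0.7, 1.7]
width: 0.001
grip_force: 0.8
```

Emit:
{"method": "jog_arm", "body": {"increments": [[[0.15,0,0.21,0,0,0,-1],[0.15,0,0.23,0,0,0,-1],[0.13,0,0.23,0,0,0,-1],[0.12,0,0.23,0,0,0,-1],[0.1,0,0.25,0,0,0,-1]]]}}

```text
time: 10.18
tool_pos: [0.5365, 0.1115, 0.2499]
tcp_rot: [-0.425, 3.112, -0.006]
wrist_force: [-0.1, 0.0, 1.3]
width: 0.001
grip_force: 0.7
```

Emit:
{"method": "jog_arm", "body": {"increments": [[[0.09,0,0.25,0,0,0,-1],[0.08,0,0.25,0,0,0,-1],[0.06,0,0.26,0,0,0,-1],[0.05,0,0.26,0,0,0,-1],[0.03,0,0.26,0,0,0,-1]]]}}

```text
time: 10.6
tool_pos: [0.5278, 0.1089, 0.2114]
tcp_rot: [-0.424, 3.112, -0.006]
wrist_force: [-0.0, 0.2, 1.0]
width: -0.0
grip_force: 0.6
```

Emit:
{"method": "jog_arm", "body": {"increments": [[[0,0,0.05,0,0,0,-1],[0,0,0.05,0,0,0,-1],[0,0,0.05,0,0,0,-1],[0,0,0.05,0,0,0,-1],[0,0,0,0,0,0,-1]]]}}

```text
time: 11.02
tool_pos: [0.5285, 0.109, 0.2064]
tcp_rot: [-0.424, 3.11, -0.006]
wrist_force: [0.7, -0.3, -0.5]
width: -0.0
grip_force: 0.0
```

Emit:
{"method": "jog_arm", "body": {"increments": [[[0,0,0.04,0,0,0,-1],[0,0,0.03,0,0,0,-1],[0,0,0,0,0,0,-1],[0,0,0,0,0,0,-1],[0,0,0,0,0,0,-1]]]}}

```text
time: 11.43
tool_pos: [0.5283, 0.109, 0.2044]
tcp_rot: [-0.424, 3.111, -0.006]
wrist_force: [-0.3, -0.4, 1.1]
width: -0.0
grip_force: 0.2
```

Emit:
{"method": "jog_arm", "body": {"increments": [[[0,0,0.04,0,0,0,-1],[0,0,0.04,0,0,0,-1],[0,0,0,0,0,0,-1],[0,0,0,0,0,0,-1],[0,0,0,0,0,0,-1]]]}}

```text
time: 11.85
tool_pos: [0.5283, 0.109, 0.203]
tcp_rot: [-0.424, 3.111, -0.006]
wrist_force: [-2.7, -0.1, 6.6]
width: -0.002
grip_force: 3.5
```

Emit:
{"method": "jog_arm", "body": {"increments": [[[0,0,0.04,0,0,0,-1],[0,0,0,0,0,0,-1],[0,0,-0.3,0,0,0,-1],[0,0,-0.9,0,0,0,-1],[0,0,-1,0,0,0,-1]]]}}

```text
time: 12.27
tool_pos: [0.5264, 0.1089, 0.2651]
tcp_rot: [0.424, -3.109, 0.006]
wrist_force: [0.8, -0.2, -0.3]
width: 0.001
grip_force: 0.0
```

Emit:
{"method": "jog_arm", "body": {"increments": [[[0,0,-1,0,0,0,-1],[0,0,-1,0,0,0,-1],[0,0,-1,0,0,0,-1],[0,0,-0.5,0,0,0,-1],[0,0,0,0,0,0,-1]]]}}

```text
time: 12.68
tool_pos: [0.5296, 0.1099, 0.3771]
tcp_rot: [-0.423, 3.102, -0.006]
wrist_force: [0.2, -0.4, 0.9]
width: -0.0
grip_force: 0.0
```

```bash
python3 - <<'E'
from h import *
s=read_state(); im,d=viewer.read_camera("wrist"); cv2.imwrite("pics/w5.png",im); X=wcloud(d,s)
m=(X[...,2]>.10)&(X[...,2]<.16); m[250:]=0; P=X[m]
A=np.c_[P[:,:2],np.ones(len(P))]; c=np.linalg.lstsq(A,P[:,2],rcond=None)[0]; Q=np.array([toS(q) for q in P]); print(len(P),"slope",c[:2],"z",np.median(Q[:,2]),Q.min(0),Q.max(0))
k=np.isfinite(X[...,0]); 
im2,d2=viewer.read_camera("top"); cv2.imwrite("pics/top2.png",im2); X2=cloud("top",d2)
m=(X2[...,2]>.115)&(X2[...,2]<.145); 
m[:,:170]=0;m[:,280:]=0;m[:130]=0;m[240:]=0
P=X2[m];print(len(P)); Q=np.array([toS(q) for q in P]); print(np.percentile(Q,[1,50,99],axis=0).round(1))
A=np.c_[Q[:,:2],np.ones(len(Q))]; print(np.linalg.lstsq(A,Q[:,2],rcond=None)[0])
E
```

```text
22954 slope [0.00535959 0.00120295] z 129.5574752387127 [-177.68136997 -101.38553346  124.95240481] [-29.1416294   98.93706419 132.53713384]
1421
[[-176.6 -123.1  122. ]
 [-128.3   18.2  130. ]
 [   8.4  125.6  137. ]]
[ 1.08760588e-02 -6.26739979e-04  1.31313027e+02]
```

The board is level (slope about 0.005), its top is at about 130 mm, and its edges fall at ±100 mm. Now on to weight_500, looking from close above before the grasp.

```bash
python3 - <<'E'
from h import *
p,R=now(); T=pose(0,-80)
rows(p,R,[([.458,-.42,.30],T,20)],1)
E
```

```text
[[[0.35,-0.82,0.12,0.0,0.0,0.8,1.0],[0.28,-0.84,0.12,0.0,0.0,0.8,1.0],[0.21,-0.87,0.12,0.0,0.0,0.8,1.0],[0.13,-0.88,0.12,0.0,0.0,0.8,1.0],[0.06,-0.89,0.12,0.0,0.0,0.8,1.0]]]
[[[-0.01,-0.89,0.12,0.0,0.0,0.79,1.0],[-0.09,-0.89,0.12,0.0,0.0,0.8,1.0],[-0.16,-0.87,0.12,0.0,0.0,0.79,1.0],[-0.23,-0.86,0.12,0.0,0.0,0.8,1.0],[-0.3,-0.84,0.12,0.0,0.0,0.79,1.0]]]
[[[-0.37,-0.81,0.13,0.0,0.0,0.8,1.0],[-0.44,-0.77,0.12,0.0,0.01,0.79,1.0],[-0.5,-0.73,0.12,0.0,0.0,0.8,1.0],[-0.56,-0.69,0.13,0.0,0.0,0.79,1.0],[-0.62,-0.64,0.12,0.0,0.01,0.8,1.0]]]
[[[-0.67,-0.59,0.13,0.0,0.0,0.79,1.0],[-0.71,-0.53,0.12,0.0,0.01,0.8,1.0],[-0.76,-0.47,0.12,0.0,0.0,0.79,1.0],[-0.79,-0.4,0.13,0.01,0.01,0.8,1.0],[-0.83,-0.34,0.12,0.0,0.0,0.79,1.0]]]
end [ 0.4579 -0.42    0.3001] 0.00036228023840439316
```

Emit:
{"method": "jog_arm", "body": {"increments": [[[0.35,-0.82,0.12,0,0,0.8,1],[0.28,-0.84,0.12,0,0,0.8,1],[0.21,-0.87,0.12,0,0,0.8,1],[0.13,-0.88,0.12,0,0,0.8,1],[0.06,-0.89,0.12,0,0,0.8,1]]]}}

```text
time: 13.2
tool_pos: [0.5089, -0.0239, 0.3511]
tcp_rot: [-0.237, -3.13, 0.005]
wrist_force: [0.3, -0.6, -0.5]
width: 0.71
grip_force: 0.0
```

Emit:
{"method": "jog_arm", "body": {"increments": [[[-0.01,-0.89,0.12,0,0,0.79,1],[-0.09,-0.89,0.12,0,0,0.8,1],[-0.16,-0.87,0.12,0,0,0.79,1],[-0.23,-0.86,0.12,0,0,0.8,1],[-0.3,-0.84,0.12,0,0,0.79,1]]]}}

```text
time: 13.62
tool_pos: [0.491, -0.1562, 0.3336]
tcp_rot: [-0.879, -3.015, 0.004]
wrist_force: [0.3, -0.3, -0.4]
width: 1.003
grip_force: 0.0
```

Emit:
{"method": "jog_arm", "body": {"increments": [[[-0.37,-0.81,0.13,0,0,0.8,1],[-0.44,-0.77,0.12,0,0,0.79,1],[-0.5,-0.73,0.12,0,0,0.8,1],[-0.56,-0.69,0.13,0,0,0.79,1],[-0.62,-0.64,0.12,0,0,0.8,1]]]}}

```text
time: 14.03
tool_pos: [0.4737, -0.2881, 0.3153]
tcp_rot: [-1.484, -2.768, 0.003]
wrist_force: [0.8, 0.6, 0.3]
width: 1.0
grip_force: 0.0
```

Emit:
{"method": "jog_arm", "body": {"increments": [[[-0.67,-0.59,0.13,0,0,0.79,1],[-0.71,-0.53,0.12,0,0,0.8,1],[-0.76,-0.47,0.12,0,0,0.79,1],[-0.79,-0.4,0.13,0,0,0.8,1],[-0.83,-0.34,0.12,0,0,0.79,1]]]}}

```text
time: 14.45
tool_pos: [0.4565, -0.4205, 0.2968]
tcp_rot: [-2.024, -2.402, 0.001]
wrist_force: [0.7, 0.7, 0.1]
width: 1.0
grip_force: 0.0
```

```bash
python3 - <<'E'
from h import *
s=read_state(); im,d=viewer.read_camera("wrist"); cv2.imwrite("pics/w6.png",im); X=wcloud(d,s); print(s["tool_pos"],s["q"].round(2))
m=(X[...,2]>.03)&(X[...,2]<.09); m=cv2.morphologyEx(m.astype(np.uint8),cv2.MORPH_OPEN,np.ones((3,3)))
n,l,st,c=cv2.connectedComponentsWithStats(m)
for j in range(1,n):
    if st[j,4]>60:
        P=X[l==j]; Rr=s["tool_pos"]; k=P[:,2]>P[:,2].max()-.006
        print(c[j].round(0),st[j,4],"mean",P.mean(0).round(4),"lo",P.min(0).round(3),"hi",P.max(0).round(3),"top",P[k].mean(0).round(4),im[l==j].mean(0).round(0))
E
```

```text
[ 0.45645881 -0.42046829  0.29684634] [-0.78  0.17  1.73 -0.    1.24 -0.95]
[358.  32.] 379 mean [ 0.5345 -0.2713  0.0428] lo [ 0.526 -0.28   0.03 ] hi [ 0.546 -0.261  0.047] top [ 0.5347 -0.2708  0.0443] [148. 191. 197.]
[275.  64.] 1249 mean [ 0.4605 -0.3142  0.0499] lo [ 0.442 -0.332  0.032] hi [ 0.481 -0.293  0.063] top [ 0.4609 -0.3129  0.0604] [ 40.  43. 175.]
[349. 107.] 1180 mean [ 0.5412 -0.3414  0.0492] lo [ 0.526 -0.36   0.03 ] hi [ 0.564 -0.322  0.063] top [ 0.5448 -0.3409  0.0602] [ 23. 185. 198.]
[258. 139.] 1027 mean [ 0.4562 -0.3888  0.0498] lo [ 0.437 -0.41   0.031] hi [ 0.476 -0.371  0.064] top [ 0.4568 -0.39    0.0604] [142. 185. 191.]
[392. 257.] 9818 mean [ 0.6297 -0.4932  0.0533] lo [ 0.508 -0.551  0.03 ] hi [ 0.781 -0.467  0.07 ] top [ 0.6448 -0.5058  0.0671] [139. 119. 114.]
[500. 231.] 134 mean [ 0.7446 -0.4446  0.0467] lo [ 0.743 -0.448  0.03 ] hi [ 0.746 -0.442  0.062] top [ 0.7446 -0.4449  0.0595] [100. 102. 102.]
[246. 269.] 927 mean [ 0.4691 -0.5462  0.0374] lo [ 0.451 -0.602  0.03 ] hi [ 0.491 -0.494  0.041] top [ 0.469  -0.544   0.0376] [186. 189. 189.]
[104. 262.] 140 mean [ 0.3056 -0.5564  0.0511] lo [ 0.297 -0.566  0.031] hi [ 0.314 -0.55   0.06 ] top [ 0.3049 -0.558   0.0584] [152. 152. 151.]
[157. 293.] 315 mean [ 0.3704 -0.5864  0.0521] lo [ 0.362 -0.606  0.03 ] hi [ 0.374 -0.571  0.061] top [ 0.369  -0.5898  0.0586] [142. 143. 142.]
[ 86. 372.] 118 mean [ 0.2936 -0.7093  0.0586] lo [ 0.286 -0.722  0.053] hi [ 0.314 -0.683  0.089] top [ 0.3096 -0.6843  0.088 ] [24. 37. 56.]
[438. 375.] 791 mean [ 0.7403 -0.6504  0.0467] lo [ 0.697 -0.652  0.03 ] hi [ 0.778 -0.649  0.065] top [ 0.712  -0.6503  0.0617] [53. 51. 50.]
```

View pics/w6.png

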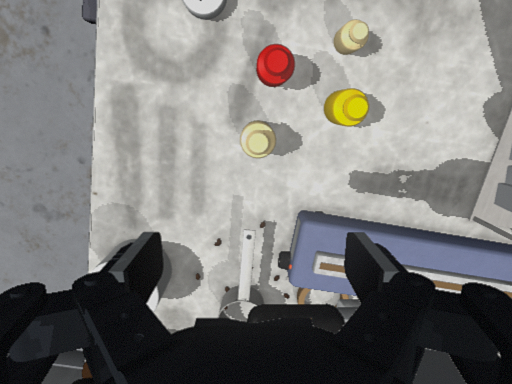

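The picture shows the brass weight_500 at (258,140), 39 mm across and 62 mm high, so the choice is confirmed. Red is at (275,64), yellow at (349,107), the small brass one at (355,36) and the sealer at (390,250). I move over it partly open and check again.

```bash
python3 - <<'E'
from h import *
p,R=now(); T=pose(0,-80)
rows(p,R,[([.4568,-.390,.165],T,5)],.5)
E
```

```text
[[[0.23,0.05,0.87,-0.01,0.01,-0.02,0.5],[0.23,0.05,0.87,0.0,0.01,-0.02,0.5],[0.23,0.05,0.87,-0.01,0.0,-0.02,0.5],[0.23,0.05,0.88,0.0,0.01,-0.02,0.5],[0.22,0.05,0.87,-0.01,0.0,-0.01,0.5]]]
end [ 0.4569 -0.3901  0.1651] 0.00036451309451998256
```

Emit:
{"method": "jog_arm", "body": {"increments": [[[0.23,0.05,0.87,0,0,-0.02,0.5],[0.23,0.05,0.87,0,0.01,-0.02,0.5],[0.23,0.05,0.87,0,0,-0.02,0.5],[0.23,0.05,0.88,0,0.01,-0.02,0.5],[0.22,0.05,0.87,0,0,-0.01,0.5]]]}}

```text
time: 14.92
tool_pos: [0.4578, -0.3839, 0.1656]
tcp_rot: [-2.006, -2.415, -0.0]
wrist_force: [0.6, 0.5, 0.5]
width: 0.754
grip_force: 0.0
```

```bash
python3 - <<'E'
from h import *
s=read_state(); im,d=viewer.read_camera("wrist"); cv2.imwrite("pics/w7.png",im); X=wcloud(d,s); print(s["tool_pos"],s["width"])
w=np.hypot(X[...,0]-.457,X[...,1]+.39)<.04
m=(X[...,2]>.03)&(X[...,2]<.07)&w; P=X[m]
print(m.sum(),P.min(0).round(4),P.max(0).round(4)); k=P[:,2]>.055; print(k.sum(),P[k].mean(0).round(4),P[k].min(0).round(4),P[k].max(0).round(4)); v,u=np.nonzero(m); print(u.mean(),v.mean(),np.ptp(u),np.ptp(v))
p,R=now(); T=pose(0,-80)
rows(p,R,[([.4568,-.390,.091],T,5)],.5)
E
```

```text
[ 0.45784967 -0.38385211  0.16560044] 0.7540453329673584
2565 [ 0.4372 -0.4062  0.03  ] [ 0.4758 -0.371   0.0628]
1218 [ 0.4563 -0.389   0.0601] [ 0.4439 -0.4033  0.0551] [ 0.4693 -0.3777  0.0628]
248.9672514619883 212.32943469785576 56 58
[[[-0.07,0.0,0.46,-0.01,-0.02,0.02,0.5],[-0.07,0.0,0.45,-0.01,-0.02,0.02,0.5],[-0.07,0.0,0.46,-0.02,-0.02,0.02,0.5],[-0.07,0.0,0.45,-0.01,-0.02,0.02,0.5],[-0.06,0.01,0.46,-0.02,-0.02,0.02,0.5]]]
end [ 0.4569 -0.3899  0.0909] 0.00028121354695005143
```

Emit:
{"method": "jog_arm", "body": {"increments": [[[-0.07,0,0.5,0,-0.02,0.02,0.5],[-0.07,0,0.5,0,-0.02,0.02,0.5],[-0.07,0,0.51,-0.02,-0.02,0.02,0.5],[-0.07,0,0.52,0,-0.02,0.02,0.5],[-0.06,0,0.5,-0.02,-0.02,0.02,0.5]]]}}

```text
time: 15.38
tool_pos: [0.4606, -0.3953, 0.0917]
tcp_rot: [2.013, 2.398, -0.006]
wrist_force: [0.3, -0.5, -0.6]
width: 0.747
grip_force: 0.0
```

Emit:
{"method": "jog_arm", "body": {"increments": [[[0,0,0.16,0,0,0,0.5],[0,0,0,0,0,0,0.5],[0,0,0,0,0,0,0.2],[0,0,0,0,0,0,0],[0,0,0,0,0,0,-0.3]]], "force": 40}}

```text
time: 15.8
tool_pos: [0.4617, -0.3964, 0.09]
tcp_rot: [2.011, 2.395, -0.006]
wrist_force: [-0.3, -1.1, -3.8]
width: 0.438
grip_force: 40.5
```

Emit:
{"method": "jog_arm", "body": {"increments": [[[0,0,0,0,0,0,-1],[0,0,0,0,0,0,-1],[0,0,0,0,0,0,-1],[0,0,0,0,0,0,-1],[0,0,0,0,0,0,-1]]]}}

```text
time: 16.22
tool_pos: [0.4618, -0.3964, 0.0899]
tcp_rot: [2.011, 2.395, -0.006]
wrist_force: [-3.2, 0.6, 6.0]
width: 0.431
grip_force: 41.4
```

```bash
cat >> h.py <<'E'
def knob(name):
    s=read_state(); im,d=viewer.read_camera("wrist"); cv2.imwrite(f"pics/{name}.png",im); X=wcloud(d,s)
    R=Ro.from_rotvec(s["tcp_rot"]); Q=(X-s["tool_pos"])@R.as_matrix()
    hs=cv2.cvtColor(im,cv2.COLOR_BGR2HSV).astype(int)
    m=(hs[...,0]>18)&(hs[...,0]<35)&(hs[...,1]>35)&(hs[...,2]>90)&(abs(Q[...,1])<.03)&(abs(Q[...,0])<.04)&(Q[...,2]>0)&(Q[...,2]<.09)
    P=Q[m]; print(s["tool_pos"].round(4),s["wrist_force"].round(1),s["width"],m.sum())
    if len(P):
        k=P[:,2]<P[:,2].min()+.006; v,u=np.nonzero(m); print("px",u.min(),u.max(),v.min(),v.max(),"tool mean of top",P[k].mean(0).round(4),"lo",P.min(0).round(4),"hi",P.max(0).round(4))
    return s
E
python3 - <<'E'
from h import *
knob("w8")
E
```

```text
[ 0.4618 -0.3964  0.0899] [-3.2  0.6  6. ] 0.4312707642385126 7604
px 209 296 180 297 tool mean of top [0.0087 0.0006 0.0295] lo [-0.0055 -0.0201  0.027 ] hi [0.0267 0.0191 0.09  ]
```

View pics/w8.png

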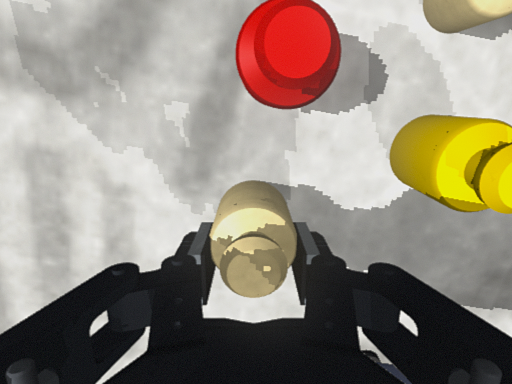

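The weight stands upright between the pads, with the knob at (252,268), but its axis is about 7 mm off the pad centre. I'll open, shift along tool x, lower slightly and grip again.

Emit:
{"method": "jog_arm", "body": {"increments": [[[0,0,0,0,0,0,0.5],[0,0,0,0,0,0,0.5],[0,0,0,0,0,0,0.5],[0,0,0,0,0,0,0.5],[0,0,0,0,0,0,0.5]]]}}

```text
time: 16.68
tool_pos: [0.4615, -0.3959, 0.0885]
tcp_rot: [2.012, 2.396, -0.005]
wrist_force: [0.1, -0.4, -0.4]
width: 0.75
grip_force: 0.0
```

```bash
python3 - <<'E'
from h import *
knob("w9"); p,R=now(); rows(p,R,[(p+R.apply([.007,0,.004]),pose(0,-80),3)],.5)
E
```

```text
[ 0.4615 -0.3959  0.0885] [ 0.1 -0.4 -0.4] 0.749710711851744 7968
px 209 298 182 301 tool mean of top [0.0081 0.0008 0.0281] lo [-0.0382 -0.0232  0.0257] hi [0.0261 0.0201 0.0898]
[[[0.08,0.0,0.04,0.02,0.04,0.0,0.5],[0.08,0.0,0.05,0.02,0.04,0.0,0.5],[0.07,0.0,0.04,0.01,0.04,-0.01,0.5],[0.0,0.0,0.0,0.0,0.0,0.0,0.5],[0.0,0.0,0.0,0.0,0.0,0.0,0.5]]]
end [ 0.4603 -0.3892  0.0846] 0.0006530773150655681
```

Emit:
{"method": "jog_arm", "body": {"increments": [[[0.08,0,0.04,0.02,0.04,0,0.5],[0.08,0,0.05,0.02,0.04,0,0.5],[0.07,0,0.04,0.01,0.04,0,0.5],[0,0,0,0,0,0,0.5],[0,0,0,0,0,0,0.2]]]}}

```text
time: 17.15
tool_pos: [0.4602, -0.389, 0.0845]
tcp_rot: [-2.02, -2.406, -0.001]
wrist_force: [-0.1, -0.3, 0.5]
width: 0.628
grip_force: 0.0
```

Emit:
{"method": "jog_arm", "body": {"increments": [[[0,0,0,0,0,0,0],[0,0,0,0,0,0,-0.3],[0,0,0,0,0,0,-1],[0,0,0,0,0,0,-1],[0,0,0,0,0,0,-1]]], "force": 40}}

```text
time: 17.57
tool_pos: [0.4606, -0.3894, 0.085]
tcp_rot: [2.02, 2.405, 0.001]
wrist_force: [0.8, 0.1, 1.6]
width: 0.437
grip_force: 40.9
```

```bash
python3 - <<'E'
from h import *
knob("w10")
E
```

```text
[ 0.4606 -0.3894  0.085 ] [0.8 0.1 1.6] 0.43668361296003894 8449
px 210 297 198 322 tool mean of top [ 0.0095 -0.0013  0.0003] lo [-0.0399 -0.0204  0.0001] hi [0.0186 0.0191 0.0861]
```

```bash
python3 - <<'E'
from h import *
p,R=now(); T=pose(0,-20); g=S(-93.5,-1,0)
up=p+[0,0,.04]; up2=np.r_[p[:2],.30]; print(g)
rows(p,R,[(up,R,4),(up2,R,6),(g+[0,0,.30],T,20),(g+[0,0,.235],T,5)],-1)
E
```

```text
[0.55816779 0.13204958 0.        ]
[[[0.0,0.0,-0.33,0.0,0.0,0.0,-1.0],[0.0,0.0,-0.33,0.0,0.0,0.0,-1.0],[0.0,0.0,-0.34,0.0,0.0,0.0,-1.0],[0.0,0.0,-0.33,0.0,0.0,0.0,-1.0],[0.0,0.0,-0.97,0.0,0.0,0.0,-1.0]]]
[[[0.0,0.0,-0.97,0.0,0.0,0.0,-1.0],[0.0,0.0,-0.97,0.0,0.0,0.0,-1.0],[0.0,0.0,-0.98,0.0,0.0,0.0,-1.0],[0.0,0.0,-0.97,0.0,0.0,0.0,-1.0],[0.0,0.01,-0.98,0.0,0.0,0.0,-1.0]]]
[[[0.83,0.31,0.0,0.0,0.0,-0.5,-1.0],[0.81,0.35,0.0,0.0,0.0,-0.5,-1.0],[0.79,0.4,0.0,0.0,0.0,-0.5,-1.0],[0.77,0.44,0.0,0.0,0.0,-0.5,-1.0],[0.75,0.48,0.0,0.0,0.0,-0.5,-1.0]]]
[[[0.72,0.51,0.0,0.0,0.0,-0.5,-1.0],[0.69,0.55,0.0,0.0,0.0,-0.5,-1.0],[0.66,0.59,0.0,0.0,0.0,-0.5,-1.0],[0.63,0.62,0.0,0.0,0.0,-0.5,-1.0],[0.6,0.65,0.0,0.0,0.0,-0.5,-1.0]]]
[[[0.56,0.68,0.0,0.0,0.0,-0.5,-1.0],[0.53,0.71,0.0,0.0,0.0,-0.5,-1.0],[0.49,0.74,0.0,0.0,0.0,-0.5,-1.0],[0.45,0.76,0.0,0.0,0.0,-0.5,-1.0],[0.41,0.78,0.0,0.0,0.0,-0.5,-1.0]]]
[[[0.36,0.8,0.0,0.0,0.0,-0.5,-1.0],[0.32,0.82,0.0,0.0,0.0,-0.5,-1.0],[0.28,0.84,0.0,0.0,0.0,-0.5,-1.0],[0.23,0.85,0.0,0.0,0.0,-0.5,-1.0],[0.19,0.87,0.01,0.0,0.01,-0.51,-1.0]]]
[[[0.0,0.0,0.43,0.0,0.0,0.0,-1.0],[0.0,0.0,0.43,0.0,0.0,0.0,-1.0],[0.0,0.0,0.43,0.0,0.0,0.0,-1.0],[0.0,0.0,0.44,0.0,0.0,0.0,-1.0],[0.0,0.0,0.43,0.0,0.0,0.0,-1.0]]]
end [0.5583 0.1321 0.2351] 0.00041768292015252655
```

Lift first, gently, then check the grip.

Emit:
{"method": "jog_arm", "body": {"increments": [[[0,0,-0.1,0,0,0,-1],[0,0,-0.2,0,0,0,-1],[0,0,-0.4,0,0,0,-1],[0,0,-0.6,0,0,0,-1],[0,0,-0.9,0,0,0,-1]]], "force": 60}}

```text
time: 18.03
tool_pos: [0.4582, -0.3876, 0.1488]
tcp_rot: [-2.016, -2.401, -0.001]
wrist_force: [0.7, -0.8, -5.5]
width: 0.427
grip_force: 60.7
```

Emit:
{"method": "jog_arm", "body": {"increments": [[[0,0,-0.97,0,0,0,-1],[0,0,-0.97,0,0,0,-1],[0,0,-0.98,0,0,0,-1],[0,0,-0.9,0,0,0,-1],[0,0,-0.8,0,0,0,-1]]]}}

```text
time: 18.45
tool_pos: [0.4598, -0.3892, 0.292]
tcp_rot: [2.02, 2.405, 0.0]
wrist_force: [-0.1, -0.5, -5.2]
width: 0.427
grip_force: 60.8
```

Emit:
{"method": "jog_arm", "body": {"increments": [[[0,0,-0.2,0,0,0,-1],[0,0,0,0,0,0,-1],[0,0,0,0,0,0,-1],[0,0,0,0,0,0,-1],[0,0,0,0,0,0,-1]]]}}

```text
time: 18.87
tool_pos: [0.4592, -0.3884, 0.2924]
tcp_rot: [-2.017, -2.402, -0.001]
wrist_force: [0.4, -0.1, -5.1]
width: 0.43
grip_force: 60.8
```

```bash
python3 - <<'E'
from h import *
knob("w11")
p,R=now(); T=pose(0,-20); g=S(-93.5,-1,0)
rows(p,R,[(g+[0,0,.30],T,20),(g+[0,0,.235],T,5)],-1)
E
```

```text
[ 0.4592 -0.3884  0.2924] [ 0.4 -0.1 -5.1] 0.42997261728190367 8303
px 210 296 198 322 tool mean of top [ 0.0093 -0.0028  0.0006] lo [-0.0117 -0.0179  0.0004] hi [0.0186 0.0188 0.0855]
[[[0.83,0.31,-0.01,0.0,0.0,-0.5,-1.0],[0.81,0.36,-0.01,0.0,0.0,-0.5,-1.0],[0.79,0.4,-0.01,0.0,0.0,-0.5,-1.0],[0.77,0.44,-0.01,0.0,0.0,-0.5,-1.0],[0.74,0.48,-0.01,0.0,0.0,-0.5,-1.0]]]
[[[0.72,0.51,-0.01,0.0,0.0,-0.5,-1.0],[0.69,0.55,-0.01,0.0,0.0,-0.5,-1.0],[0.66,0.59,-0.01,0.0,0.0,-0.5,-1.0],[0.63,0.62,-0.01,0.0,0.0,-0.5,-1.0],[0.59,0.65,-0.01,0.0,0.0,-0.5,-1.0]]]
[[[0.56,0.68,-0.01,0.0,0.0,-0.5,-1.0],[0.52,0.71,-0.01,0.0,0.0,-0.5,-1.0],[0.48,0.74,-0.01,0.0,-0.01,-0.5,-1.0],[0.45,0.76,-0.01,0.0,0.0,-0.5,-1.0],[0.4,0.78,-0.01,0.0,-0.01,-0.5,-1.0]]]
[[[0.36,0.81,-0.01,0.0,0.0,-0.5,-1.0],[0.32,0.82,-0.01,0.0,-0.01,-0.5,-1.0],[0.28,0.84,-0.01,0.0,0.0,-0.5,-1.0],[0.23,0.85,-0.01,0.01,0.0,-0.5,-1.0],[0.19,0.87,-0.01,0.0,-0.01,-0.51,-1.0]]]
[[[0.0,0.0,0.43,0.0,0.0,0.0,-1.0],[0.0,0.0,0.43,0.0,0.0,0.0,-1.0],[0.0,0.0,0.43,0.0,0.0,0.0,-1.0],[0.0,0.0,0.44,0.0,0.0,0.0,-1.0],[0.0,0.0,0.43,0.0,0.0,0.0,-1.0]]]
end [0.5583 0.1321 0.2351] 0.0003357102711726895
```

Emit:
{"method": "jog_arm", "body": {"increments": [[[0.83,0.31,-0.01,0,0,-0.5,-1],[0.81,0.36,-0.01,0,0,-0.5,-1],[0.79,0.4,-0.01,0,0,-0.5,-1],[0.77,0.44,-0.01,0,0,-0.5,-1],[0.74,0.48,-0.01,0,0,-0.5,-1]]]}}

```text
time: 19.33
tool_pos: [0.4847, -0.2575, 0.2953]
tcp_rot: [-1.685, -2.649, -0.001]
wrist_force: [0.5, 0.2, -4.6]
width: 0.429
grip_force: 60.9
```

Emit:
{"method": "jog_arm", "body": {"increments": [[[0.72,0.51,-0.01,0,0,-0.5,-1],[0.69,0.55,-0.01,0,0,-0.5,-1],[0.66,0.59,-0.01,0,0,-0.5,-1],[0.63,0.62,-0.01,0,0,-0.5,-1],[0.59,0.65,-0.01,0,0,-0.5,-1]]]}}

```text
time: 19.75
tool_pos: [0.5091, -0.1274, 0.2971]
tcp_rot: [-1.324, -2.846, -0.0]
wrist_force: [0.3, -0.8, -4.4]
width: 0.429
grip_force: 60.8
```

Emit:
{"method": "jog_arm", "body": {"increments": [[[0.56,0.68,-0.01,0,0,-0.5,-1],[0.52,0.71,-0.01,0,0,-0.5,-1],[0.48,0.74,-0.01,0,0,-0.5,-1],[0.45,0.76,-0.01,0,0,-0.5,-1],[0.4,0.78,-0.01,0,0,-0.5,-1]]]}}

```text
time: 20.17
tool_pos: [0.5338, 0.0023, 0.2986]
tcp_rot: [-0.941, -2.995, 0.0]
wrist_force: [0.7, 0.6, -4.5]
width: 0.431
grip_force: 60.8
```

Emit:
{"method": "jog_arm", "body": {"increments": [[[0.36,0.81,-0.01,0,0,-0.5,-1],[0.32,0.82,-0.01,0,0,-0.5,-1],[0.28,0.84,-0.01,0,0,-0.5,-1],[0.23,0.85,-0.01,0,0,-0.5,-1],[0.19,0.87,-0.01,0,0,-0.51,-1]]]}}

```text
time: 20.58
tool_pos: [0.5587, 0.1325, 0.3]
tcp_rot: [-0.541, -3.093, 0.001]
wrist_force: [-0.2, -1.4, -3.8]
width: 0.427
grip_force: 60.8
```

Emit:
{"method": "jog_arm", "body": {"increments": [[[0,0,0.43,0,0,0,-1],[0,0,0.43,0,0,0,-1],[0,0,0.4,0,0,0,-1],[0,0,0.2,0,0,0,-1],[0,0,0,0,0,0,-1]]]}}

```text
time: 21.0
tool_pos: [0.5572, 0.13, 0.254]
tcp_rot: [-0.546, -3.088, 0.003]
wrist_force: [-0.1, -0.9, -4.9]
width: 0.43
grip_force: 61.1
```

Emit:
{"method": "jog_arm", "body": {"increments": [[[0,0,0,0,0,0,-1],[0,0,0,0,0,0,-1],[0,0,0,0,0,0,-1],[0,0,0,0,0,0,-1],[0,0,0,0,0,0,-1]]]}}

```text
time: 21.42
tool_pos: [0.5596, 0.1312, 0.2586]
tcp_rot: [0.545, 3.092, 0.002]
wrist_force: [-0.7, 0.3, -4.8]
width: 0.431
grip_force: 61.2
```

```bash
python3 - <<'E'
from h import *
s=knob("w12"); im=cv2.imread("pics/w12.png")
R=Ro.from_rotvec(s["tcp_rot"]); print(s["q"].round(2)); print("tool z",R.as_matrix()[:,2],"TCP in shelf",toS(s["tool_pos"]))
_,d=viewer.read_camera("wrist"); X=wcloud(d,s); m=(abs(X[...,2]-.13)<.008); m[260:]=0
Q=np.array([toS(q) for q in X[m]]); print(len(Q),np.percentile(Q,[.5,50,99.5],axis=0).round(1))
p,R=now(); T=pose(0,-20); g=S(-93.5,-1,0); rows(p,R,[(g+[0,0,.222],T,5)],-1)
E
```

```text
[0.5596 0.1312 0.2586] [-0.7  0.3 -4.8] 0.4307965976848478 8398
px 210 296 198 322 tool mean of top [ 0.0088 -0.0028  0.0003] lo [-0.0121 -0.0182  0.0003] hi [0.018  0.0185 0.0851]
[ 0.19  0.11  1.87  0.    1.16 -1.04]
tool z [ 1.80203184e-03  6.71438052e-04 -9.99998151e-01] TCP in shelf [-92.36730108  -2.22620859 258.60770261]
54260 [[-176.7  -97.6  125.8]
 [-120.9   37.4  129.7]
 [   6.6  124.1  133.4]]
[[[0.01,0.0,0.24,0.0,0.0,0.0,-1.0],[0.01,0.0,0.24,0.0,0.0,0.0,-1.0],[0.01,0.0,0.24,0.0,0.0,0.0,-1.0],[0.01,0.0,0.24,0.0,0.0,0.0,-1.0],[0.01,0.01,0.25,0.01,0.01,0.0,-1.0]]]
end [0.5581 0.1321 0.222 ] 0.00022361062103704656
```

Emit:
{"method": "jog_arm", "body": {"increments": [[[0,0,0.24,0,0,0,-1],[0,0,0.24,0,0,0,-1],[0,0,0.24,0,0,0,-1],[0,0,0.24,0,0,0,-1],[0,0,0.2,0,0,0,-1]]]}}

```text
time: 21.93
tool_pos: [0.5586, 0.1312, 0.2213]
tcp_rot: [-0.545, -3.092, 0.0]
wrist_force: [-0.7, 0.2, -4.5]
width: 0.43
grip_force: 61.2
```

Emit:
{"method": "jog_arm", "body": {"increments": [[[0,0,0,0,0,0,-1],[0,0,0.04,0,0,0,-1],[0,0,0.04,0,0,0,-1],[0,0,0.04,0,0,0,-1],[0,0,0,0,0,0,-1]]]}}

```text
time: 22.35
tool_pos: [0.5594, 0.1313, 0.2195]
tcp_rot: [0.545, 3.093, 0.001]
wrist_force: [-0.2, -0.5, -4.6]
width: 0.429
grip_force: 61.2
```

Emit:
{"method": "jog_arm", "body": {"increments": [[[0,0,0.04,0,0,0,-1],[0,0,0,0,0,0,-1],[0,0,0,0,0,0,-1],[0,0,0,0,0,0,-1],[0,0,0,0,0,0,-1]]]}}

```text
time: 22.77
tool_pos: [0.5592, 0.1313, 0.2183]
tcp_rot: [0.545, 3.093, 0.001]
wrist_force: [-0.4, -0.1, -5.3]
width: 0.432
grip_force: 61.2
```

Emit:
{"method": "jog_arm", "body": {"increments": [[[0,0,0.04,0,0,0,-1],[0,0,0,0,0,0,-1],[0,0,0.02,0,0,0,-1],[0,0,0,0,0,0,-1],[0,0,0,0,0,0,-1]]]}}

```text
time: 23.18
tool_pos: [0.5592, 0.1313, 0.2162]
tcp_rot: [0.545, 3.094, 0.001]
wrist_force: [0.5, 0.1, -4.4]
width: 0.428
grip_force: 61.2
```

Emit:
{"method": "jog_arm", "body": {"increments": [[[0,0,0.03,0,0,0,-1],[0,0,0,0,0,0,-1],[0,0,0,0,0,0,-1],[0,0,0,0,0,0,-1],[0,0,0,0,0,0,-1]]]}}

```text
time: 23.6
tool_pos: [0.5593, 0.1313, 0.2158]
tcp_rot: [0.545, 3.093, 0.001]
wrist_force: [-1.0, -0.4, -1.6]
width: 0.43
grip_force: 61.4
```

Emit:
{"method": "jog_arm", "body": {"increments": [[[0,0,0.03,0,0,0,-1],[0,0,0,0,0,0,-1],[0,0,0,0,0,0,-1],[0,0,0,0,0,0,-1],[0,0,0,0,0,0,-1]]]}}

```text
time: 24.02
tool_pos: [0.5594, 0.1313, 0.2157]
tcp_rot: [0.545, 3.093, 0.001]
wrist_force: [-4.6, -0.8, 5.6]
width: 0.431
grip_force: 62.2
```

Emit:
{"method": "jog_arm", "body": {"increments": [[[0,0,0,0,0,0,-0.1],[0,0,0,0,0,0,0.1],[0,0,0,0,0,0,0.3],[0,0,0,0,0,0,0.5],[0,0,0,0,0,0,0.5]]]}}

```text
time: 24.43
tool_pos: [0.5594, 0.1314, 0.2144]
tcp_rot: [0.545, 3.093, 0.001]
wrist_force: [-0.2, -0.2, -0.9]
width: 0.754
grip_force: 0.0
```

Emit:
{"method": "jog_arm", "body": {"increments": [[[0,0,0,0,0,0,0.6],[0,0,0,0,0,0,0.6],[0,0,0,0,0,0,0.6],[0,0,0,0,0,0,0.6],[0,0,0,0,0,0,0.6]]]}}

```text
time: 24.85
tool_pos: [0.5592, 0.1313, 0.2145]
tcp_rot: [0.545, 3.094, 0.001]
wrist_force: [-1.0, 0.1, -0.2]
width: 0.803
grip_force: 0.0
```

```bash
python3 - <<'E'
from h import *
knob("w13")
E
```

```text
[0.5592 0.1313 0.2145] [-1.   0.1 -0.2] 0.8025890553954919 8593
px 208 298 199 322 tool mean of top [ 0.009  -0.0003  0.0006] lo [-0.0393 -0.0239  0.0002] hi [0.0179 0.0192 0.0848]
```

Released and free of contact. I rise straight up, retreat toward the robot, and check everything.

Emit:
{"method": "jog_arm", "body": {"increments": [[[0,0,-0.1,0,0,0,0.6],[0,0,-0.3,0,0,0,0.6],[0,0,-0.6,0,0,0,0.6],[0,0,-0.9,0,0,0,0.6],[0,0,-0.9,0,0,0,0.6]]]}}

```text
time: 25.32
tool_pos: [0.5586, 0.1312, 0.2993]
tcp_rot: [-0.545, -3.093, 0.0]
wrist_force: [0.3, 0.5, 0.6]
width: 0.801
grip_force: 0.0
```

Emit:
{"method": "jog_arm", "body": {"increments": [[[0,0,-0.9,0,0,0,0.6],[0,0,-0.9,0,0,0,0.6],[0,-0.6,-0.6,0,0,0,0.6],[0,-0.9,0,0,0,0,0.6],[0,-0.9,0,0,0,0,0.6]]]}}

```text
time: 25.73
tool_pos: [0.5352, 0.0635, 0.374]
tcp_rot: [0.541, 3.089, 0.003]
wrist_force: [0.3, -0.3, 0.4]
width: 0.799
grip_force: 0.0
```

Emit:
{"method": "jog_arm", "body": {"increments": [[[0,-0.9,0,0,0,0,0.6],[0,-0.9,0,0,0,0,0.6],[0,-0.9,0,0,0,0,0.6],[0,-0.9,0,0,0,0,0.6],[0,-0.9,0,0,0,0,0.6]]]}}

```text
time: 26.15
tool_pos: [0.4878, -0.0644, 0.3716]
tcp_rot: [0.544, 3.092, 0.001]
wrist_force: [-1.2, -0.5, 1.0]
width: 0.803
grip_force: 0.0
```

Emit:
{"method": "jog_arm", "body": {"increments": [[[0,-0.9,0,0,0,0,0.6],[0,-0.9,0,0,0,0,0.6],[0,-0.6,0,0,0,0,0.6],[0,0,0,0,0,0,0.6],[0,0,0,0,0,0,0.6]]]}}

```text
time: 26.57
tool_pos: [0.4636, -0.1315, 0.3713]
tcp_rot: [0.548, 3.092, 0.001]
wrist_force: [0.0, 0.4, 0.0]
width: 0.798
grip_force: 0.0
```

```bash
python3 - <<'E'
from h import *
im,d=viewer.read_camera("top"); X=cloud("top",d)
cv2.imwrite("pics/fin.png",cv2.resize(im[80:290,60:440],(798,441),interpolation=cv2.INTER_CUBIC))
r=np.s_[130:250,170:280]; Y=X[r].reshape(-1,3); Y=Y[np.isfinite(Y[:,0])]; Q=np.array([toS(q) for q in Y])
k=(Q[:,2]>183)&(Q[:,2]<200); print("knob",k.sum(),Q[k].mean(0).round(1)); k=(Q[:,2]>165)&(Q[:,2]<200); print(k.sum(),Q[k].min(0).round(0),Q[k].max(0).round(0))
k=(abs(Q[:,2]-130)<8)&(Q[:,0]<-12)&(Q[:,0]>-178)&(abs(Q[:,1])<98); A=np.c_[Q[k][:,:2],np.ones(k.sum())]; print("board",np.percentile(Q[k],[1,99],axis=0).round(1),np.linalg.lstsq(A,Q[k][:,2],rcond=None)[0])
print(read_state()["tool_pos"],read_state()["time"])
E
```

```text
knob 54 [-91.   -0.5 190.9]
120 [-109.  -20.  165.] [-72.  18. 197.]
board [[-176.1  -96.   123.9]
 [ -13.7   96.3  136.6]] [6.64595937e-03 1.88203055e-03 1.30880926e+02]
[ 0.46387114 -0.1308872   0.37116881] 26.6167
```

View pics/fin.png

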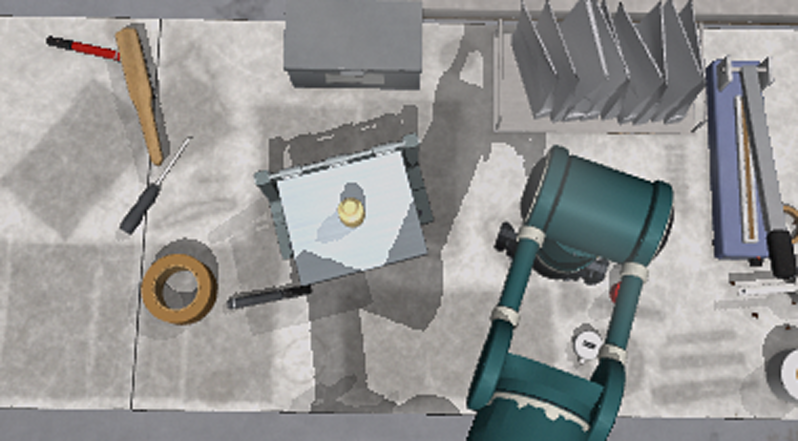

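The final view shows the level board with the weight upright near its middle at (351,211). The tape, marker, screwdriver, counter and red weight are where they were, and the arm is clear of everything. I hand in.

```bash
python3 -c "
from workcell import bot
print(bot.finish_job())"
```

```text
the job is handed in; nothing more can be done
None
```

The brace is swung home against its end stop, the board lies level on it, and the 0.5 kg weight stands upright within a few millimetres of the board's middle; I handed the job in at about 27 s of the 72 s.

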